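# One lump in the mug from the plunger dispenser

### The job

Put the mug upright on the worktop under the spout of the sugar dispenser and let go of it, then press the dispenser's plunger once, firmly down against its stop, so that one sugar lump drops into the mug, and let the plunger come all the way up again. Feel for the stop and never push the plunger harder than about 20 N, take only one lump, leave the mug standing under the spout and do not disturb the other things.

Things in the scene. Friction and masses are not known exactly. Their poses are not given: they have to be found in the camera images.
- mug_centre (a point): White glazed mug to be filled, loose, 0.26 to 0.43 kg: round body 98 mm in diameter, 90 mm high, open at the top (inner diameter at least 74 mm, wall about 6 mm). This point lies on the axis of the round body, half-way up (45 mm above its underside); z up. The handle stands out along -y, to 79 mm from the axis.
- mug_handle (a point): Point in the upper part of the mug's handle, 72 mm from the mug's axis along the mug's -y, 60 mm above its underside. The handle's upright grip is here a bar 8 to 10 mm wide along the mug's x, about 16 mm deep along y, from 25 to 79 mm up; the finger gap between it and the body is about 15 mm. It can be pinched across x from above. Axes as the mug's.
- mug: The same mug again: its origin in the underside, 15 mm from the axis of the round body towards the handle (the round body's axis lies at +15 mm y); z up, handle along -y.
- dispenser: White and steel sugar-lump dispenser on a suction foot (does not move). Origin: centre of its underside, below the plunger; z up; the front, with the spout, faces its -x. Round foot 86 mm in diameter; column 66 x 62 mm, front face at x = -33 mm; head 84 x 70 mm, 117 to 165 mm up. The 29 mm wide spout reaches out in front to x = -115 mm, 113 to 152 mm up.
- spout (a point): Mouth of the dispenser's spout, 92 mm in front of the dispenser's axis (along its -x) and 112 mm above the worktop; lumps drop straight down from here. A mug stands under the spout when its axis lies within 22 mm of this point seen from above; with the mug's axis straight below it 10 mm stay free between mug and column.
- plunger_top (a point): Centre of the top of the plunger's black round push cap (49 mm in diameter, flat top 40 mm in diameter), on the dispenser's axis; 250 mm above the worktop when up. It moves with the plunger.
- plunger (a joint): Stroke of the sprung plunger in m: 0 up, growing as it is pressed down. The spring resists with 3.5 N at the top, 7.5 N at the bottom (1 N more at 0.1 m/s). The stop inside, a rubber buffer, is set unseen somewhere between 36 and 53 mm; there the force climbs by 10 N per mm. Firmly against it: at least 12 N, standing still 0.25 s. Over 25 N does damage. One full stroke and return gives one lump.
- lump1_centre (a point): Centre of the lowest sugar lump in the magazine, the one that will drop: a hard brown cube of 20 mm, 12 g.
- lump2_centre (a point): Centre of the second lump from below, the same.
- lump3_centre (a point): Centre of the third lump from below, the same.
- lump4_centre (a point): Centre of the top lump, the same.
- honey: Bystander: amber jar with cork lid, 55 mm in diameter, 81 mm high. Origin in its underside.
- stirrer: Bystander: steel teaspoon lying flat, 132 x 28 x 11 mm. Origin in its underside, x along its length.
- magazine (a point): Centre of the lowest lump's seat in the clear square magazine (28 x 29 mm) that stands on the spout next to the head; the lumps stack straight above it; the magazine's black cap tops out 228 mm above the worktop. A lump is pushed off the slide into the spout only after about 35 mm of the plunger's stroke.

How it is judged:
By the outcome, as a careful person would: the job done as asked, in the order asked, and still so for the second after the job is handed in, with the robot touching nothing.
It also fails if it takes over 67 s, if anything falls off the work surface, if the arm or the gripper's body presses on something with over 40 N, if the wrist force passes 120 N, or if a joint passes its speed limit or range.

### The arm

A 7-joint arm with a two-finger parallel gripper is mounted at the origin on a cart in front of the work surface, level with it; the furniture and walls round the work are solid. World frame = base frame: x ahead of the robot, y to its left, z up, the work surface at z = 0. Lengths are in mm, angles in rad, forces in N, time in s.
With the tool pointing down it reaches from about 400 to 875 mm from the base axis. Payload 6.5 kg.
Tool frame: the origin (TCP) lies at the very end of the fingers, on their centre line; the grasp point (between the pads) lies 19 mm behind it; z points along the fingers, y is the direction in which the jaws open and shut (so a half turn about z gives the same grasp; the last joint's range is limited). The gripper opens to 88 mm and grips with 3 to 60 N. Pads are 18 mm wide; open, the fingers measure 123 mm over their backs; the gripper's body (75 mm by 187 mm) begins 45 mm behind the grasp point.
Start: joints at [-1.367, 0.536, -0.004, 1.538, 0.003, 1.067, -0.071], TCP at [173.245, 626.479, 238.716] pointing down, gripper open.
Joint ranges: [-2.7, 2.7], [-0.37, 2.16], [-1.27, 1.26], [0.24, 2.4], [-1.31, 4.45], [0.19, 1.91], [-2.76, 2.76]. Speed limits (rad/s): [2.39, 2.39, 3.14, 3.14, 3.14, 3.14, 3.14].

### API

Orientations are given as a 3x3 rotation matrix whose columns are the frame's x, y, z axes.
In Python, from cell import state, eyes, ticket gives the robot as it stands. The module is installed in compiled form; this text tells all that it offers.
- The arm moves only by the shell command python3 -m jog 'ROWS' [FORCE]. ROWS is JSON, a list of rows, each an object with "fingers": the opening, from 0 (shut) to 1 (fully open); "travel": the shift along the tool's x, y, z normalised to -1 to 1, where 1 is 2 cm, a list of three; "twist": the turn about the tool's z normalised to -1 to 1, where 1 is 6 degrees. In form: [{"fingers": fingers, "travel": [tx, ty, tz], "twist": twist}, ...]. A call has 1 to 5 rows; each row shifts and turns the commanded pose from where the row before left it, along the tool's axes as they then stand; what a row does not reach is not made up. A row lasts 1/12 s, in which the tool goes at most 41.7 mm and 7.16 degrees, less where a joint would pass 70% of its speed; a pose out of reach is approached as far as the arm can. A call with a number of a shift or a turn outside -1 to 1 is refused whole. A call with a gripper value outside its range is refused whole. The fingers move at their own pace and stop on an object; FORCE is the grip in N (left out, the last holds). Time passes only in rows, so rows that do not move let the fingers close. It gives the time, the measured TCP pose, the force and the opening at its end, in the units of the state.
- state(): the state, without advancing time (a new reading comes with each control period).
- eyes.grab_frame(name): name is "side" or "top"; returns a dict with "image" (400x640x3 uint8, blue, green, red), "fx", "fy", "cx", "cy" (pixels), "k1" (the pictures are not rectified: a ray, as slopes to the right and down, at radius r is drawn at 1 + k1 r^2 times it, then the intrinsics apply), "world_from_camera" (4x4, takes a point from camera to world coordinates). Camera axes: x right, y down, z forward; pixel columns grow to the right and rows downward; lengths in mm; the calibration is good to about 2 mm. A picture is of the moment at which its call begins. There is no depth.
- ticket.sign_off(): hands the job in, once; it reports no verdict.
The state is a dict: "t": time; "joints": joint angles; "qd": joint speeds; "joint_efforts": joint torques, N m; "eef_pos": TCP position; "ee_rot": TCP orientation; "force": force on the tool from outside, world axes, zero at the start; "ft_torque": the same for the moment, N m; "finger_gap": opening from 0.0 (shut) to 1.0 (fully open).
Only numpy, scipy, OpenCV 4.12 (cv2) and the standard library are available. Lean on these libraries where they do the work, as an engineer would, in place of code of your own. Each camera call takes 0.05 s, during which the arm holds its last target.

## Working session

There is one attempt and no reset: what is moved stays moved. The work goes in short steps, Python scripts to look and compute and a shell command to move; the robot and the scene stay as the last step left them, time stands still between calls to the robot, and variables do not carry over. Pictures are saved under pics/ and viewed, and the job is handed in when it is done.

```bash
mkdir -p pics
python3 - <<'E'
from cell import state, eyes
import cv2, numpy as np
for n in("side","top"):
    f=eyes.grab_frame(n); cv2.imwrite(f"pics/{n}0.png",f["image"])
    print(n,f["fx"],f["fy"],f["cx"],f["cy"],f["k1"]); print(np.round(f["world_from_camera"],4).tolist())
s=state(); print(s)
E
```

```text
side 385.24953042151924 385.24953042151924 317.91199578614584 199.03019296705446 -0.02663257380274531
[[-0.9056, -0.2252, 0.3594, -31.3713], [-0.4237, 0.4444, -0.7893, 1193.3321], [0.0181, -0.8671, -0.4979, 862.5797], [0.0, 0.0, 0.0, 1.0]]
top 500.4173616044678 500.4173616044678 323.62619487087824 191.90601916510494 -0.10900310120686009
[[0.0031, -0.9844, 0.1758, 204.3649], [-1.0, -0.0018, 0.0078, 87.5545], [-0.0074, -0.1758, -0.9844, 1894.0713], [0.0, 0.0, 0.0, 1.0]]
{'t': 0.1, 'joints': array([-1.36720401,  0.53709769, -0.00441265,  1.53874764,  0.00262631,
        1.06731386, -0.07115258]), 'qd': array([-2.79335503e-06, -1.45277546e-03,  5.97732428e-04, -2.77900197e-03,
        1.43299191e-03,  1.26208216e-03,  5.80100736e-04]), 'joint_efforts': array([ 2.73150967e-03, -5.72072375e+01,  9.94099751e-01, -2.52232862e+01,
       -5.61278081e-02,  1.33456619e-02,  3.32898048e-05]), 'eef_pos': array([173.13410818, 625.94897434, 237.932634  ]), 'ee_rot': array([[-9.63855459e-01,  2.66425566e-01, -2.67919435e-04],
       [ 2.66425657e-01,  9.63854244e-01, -1.53821491e-03],
       [-1.51584494e-04, -1.55399745e-03, -9.99998781e-01]]), 'force': array([-0.21474767, -0.03974407,  0.25720856]), 'ft_torque': array([0.03481303, 0.00906452, 0.03531464]), 'finger_gap': 0.9978072603177994}
```

View pics/side0.png

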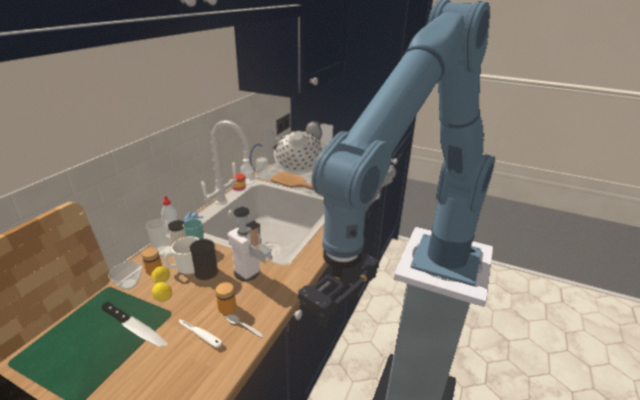

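View pics/top0.png

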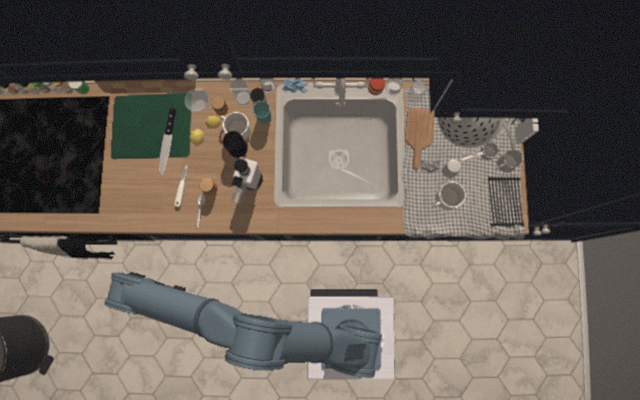

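```bash
cat > h.py <<'E'
import numpy as np, cv2
from cell import state, eyes
def ray(f,u,v):
    k=f["k1"]; p=cv2.undistortPoints(np.array([[[u,v]]],float),np.array([[f["fx"],0,f["cx"]],[0,f["fy"],f["cy"]],[0,0,1]]),np.array([k,0,0,0,0]))[0,0]
    T=np.array(f["world_from_camera"]); return T[:3,3],T[:3,:3]@np.array([p[0],p[1],1])
def onz(f,u,v,z=0):
    o,d=ray(f,u,v); return o+d*(z-o[2])/d[2]
def proj(f,P):
    T=np.linalg.inv(np.array(f["world_from_camera"])); P=np.atleast_2d(np.array(P,float))
    q,_=cv2.projectPoints(P,cv2.Rodrigues(T[:3,:3])[0],T[:3,3],np.array([[f["fx"],0,f["cx"]],[0,f["fy"],f["cy"]],[0,0,1]]),np.array([f["k1"],0,0,0,0])); return q[:,0]
def crop(f,u0,v0,u1,v1,s,fn,pts=None):
    im=cv2.resize(f["image"][v0:v1,u0:u1],None,fx=s,fy=s,interpolation=cv2.INTER_CUBIC)
    for p in (pts if pts is not None else []):
        cv2.circle(im,(int((p[0]-u0+.5)*s),int((p[1]-v0+.5)*s)),2,(0,0,255),-1)
    cv2.imwrite(fn,im)
E
python3 - <<'E'
from h import *
f=eyes.grab_frame("top"); crop(f,160,70,280,240,3.5*1,"pics/t1.png")
crop(f,400,130,540,230,5,"pics/t2.png")
for u,v in((236,125),(452,195),(245,180),(345,340)): print(onz(f,u,v,0).round())
f=eyes.grab_frame("side"); crop(f,90,170,290,350,3.3,"pics/s1.png")
crop(f,220,100,420,220,4,"pics/s2.png")
E
```

```text
[811. 451.   0.]
[ 531. -393.    0.]
[589. 408.   0.]
[-12.  22.   0.]
```

View pics/t1.png

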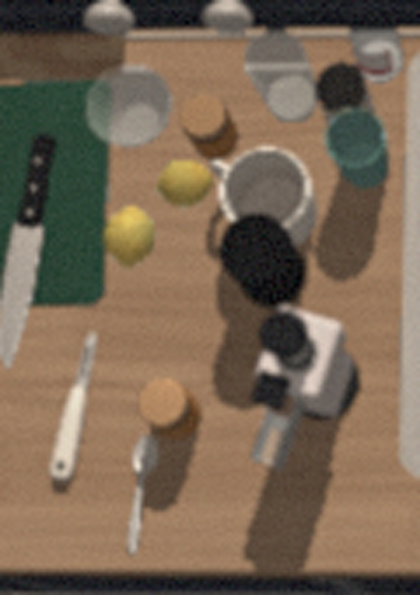

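View pics/s1.png

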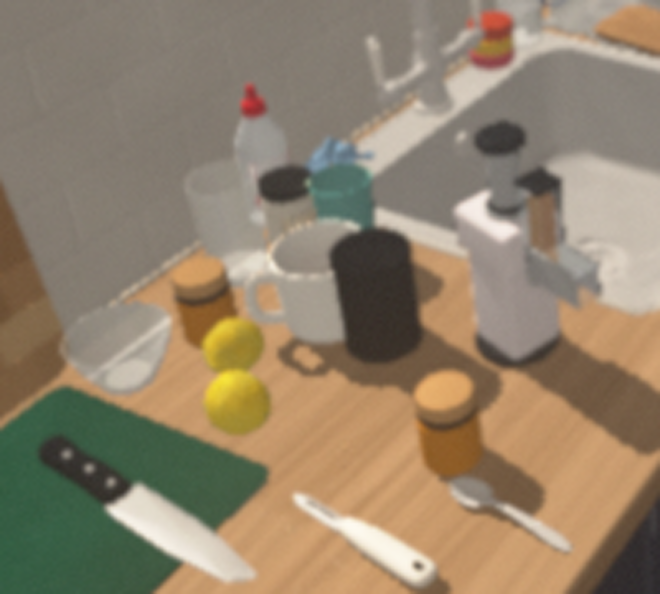

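View pics/t2.png

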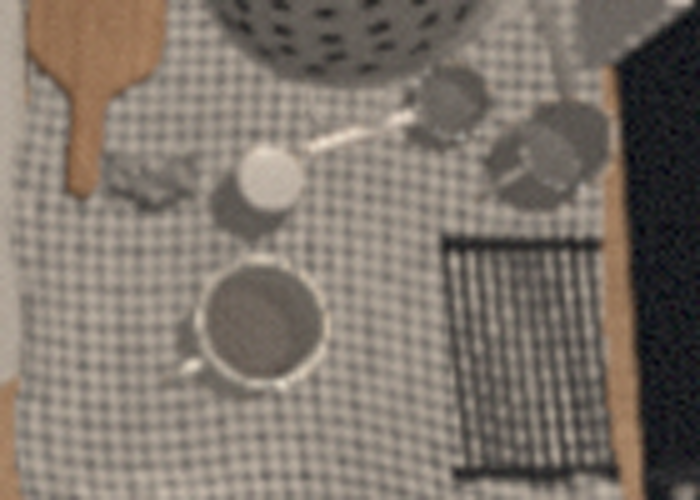

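View pics/s2.png

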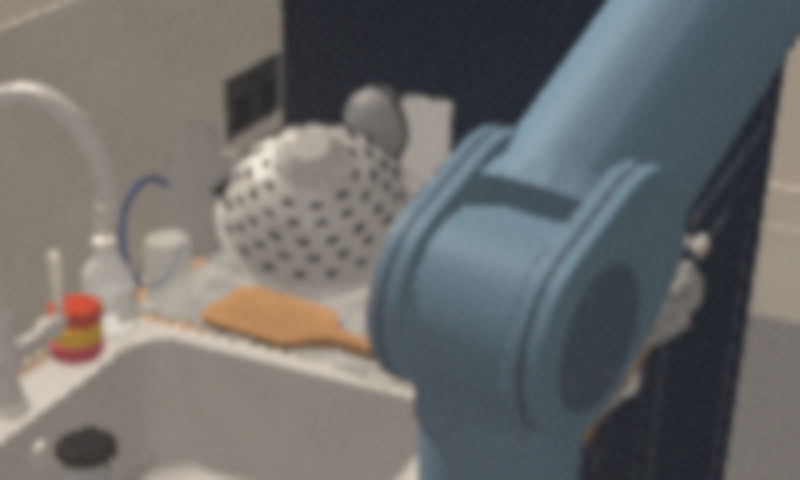

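Run:
```python
from h import *
t=eyes.grab_frame("top"); s=eyes.grab_frame("side")
print("mugA rim", [onz(t,160+u/3.5-.5,70+v/3.5-.5,90).round(1) for u,v in((217,190),(313,190),(265,146),(212,165),(222,160))])
print("mugB rim", [onz(t,400+u/5-.5,130+v/5-.5,90).round(1) for u,v in((197,322),(328,322),(263,253),(263,390),(180,375))])
c=onz(t,160+265/3.5-.5,70+192/3.5-.5,90)
a=np.linspace(0,2*np.pi,40)
for R,z in((49,90),(49,0)):pass
circ=lambda c,R,z:np.c_[c[0]+R*np.cos(a),c[1]+R*np.sin(a),z+0*a]
P=np.r_[circ(c,49,90),circ(c,49,0)]
crop(t,200,90,270,170,8,"pics/t3.png",proj(t,P)); crop(s,150,210,220,280,8,"pics/s3.png",proj(s,P))
c2=onz(t,400+263/5-.5,130+322/5-.5,90);P2=np.r_[circ(c2,49,90),circ(c2,49,0)];print(c,c2)
crop(t,420,160,490,230,8,"pics/t4.png",proj(t,P2)); crop(s,340,100,420,190,8,"pics/s4.png",proj(s,P2));print(proj(s,[c2]))
```

```text
mugA rim [array([787.7, 489.3,  90. ]), array([787.2, 384.8,  90. ]), array([837.4, 438.9,  90. ]), array([816.1, 496.1,  90. ]), array([821.7, 485.4,  90. ])]
mugB rim [array([ 519.8, -321.7,   90. ]), array([ 520. , -419.4,   90. ]), array([ 571.7, -373. ,   90. ]), array([ 469.3, -368.7,   90. ]), array([ 480.4, -307.7,   90. ])]
[785.17261974 436.85589077  90.        ] [ 519.87606675 -370.80675284   90.        ]
[[349.6163911  167.38080954]]
```

View pics/t3.png

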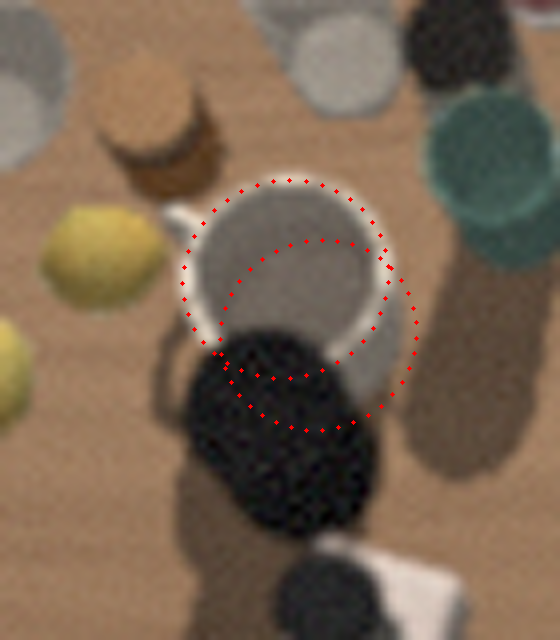

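View pics/s3.png

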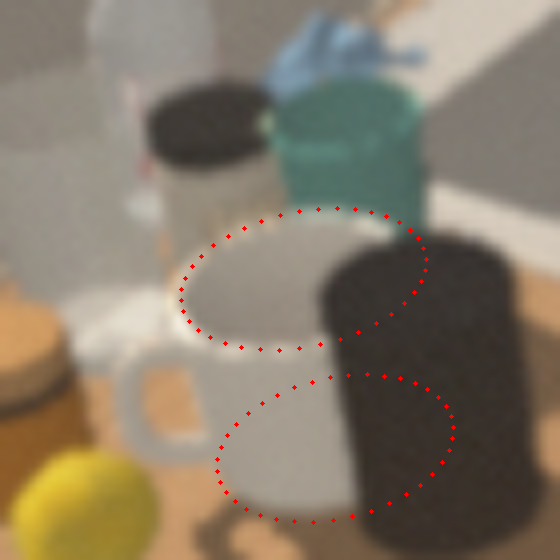

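View pics/t4.png

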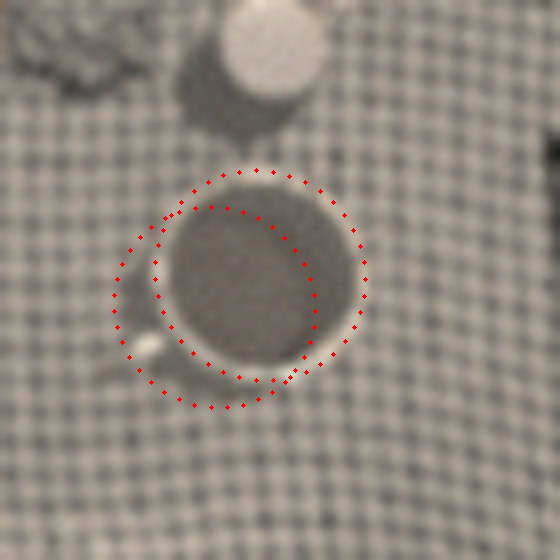

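Run:
```python
from h import *
t=eyes.grab_frame("top"); s=eyes.grab_frame("side")
crop(t,220,150,280,215,9,"pics/t5.png"); crop(s,220,200,290,285,7,"pics/s5.png")
```

```text
(no output)
```

View pics/t5.png

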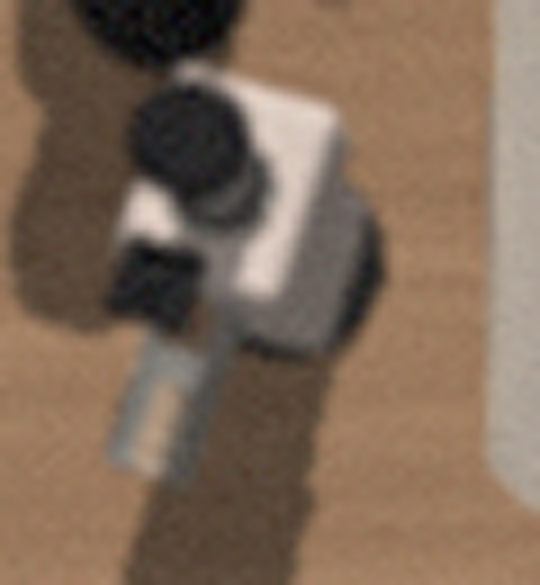

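View pics/s5.png

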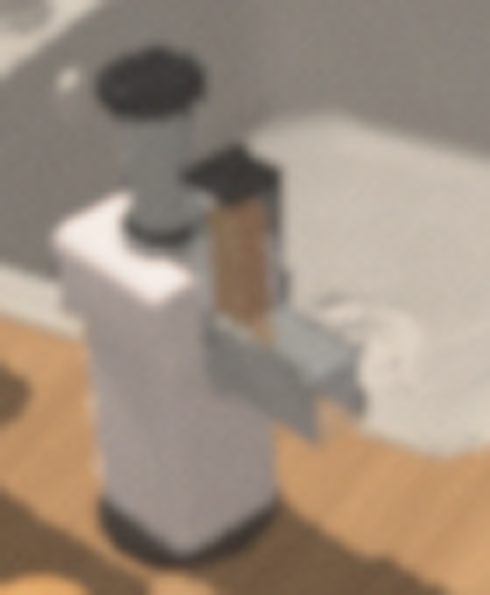

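Run:
```python
from h import *
from scipy.optimize import least_squares
t=eyes.grab_frame("top"); s=eyes.grab_frame("side")
T=lambda u,v:(220+u/9-.5,150+v/9-.5); S=lambda u,v:(220+u/7-.5,200+v/7-.5)
print("plunger top",onz(t,*T(188,137),247),"side",onz(s,*S(150,76),250))
c=[onz(t,*T(*p),165) for p in((185,65),(340,110),(270,298))]
for p in c: print(p.round(1))
print("yaw long",np.degrees(np.arctan2(*(c[1]-c[2])[[1,0]])),np.linalg.norm(c[1]-c[2]), "short normal",np.degrees(np.arctan2(*(c[0]-c[1])[[1,0]]))-90,np.linalg.norm(c[0]-c[1]))
m=onz(t,*T(157,280),228);print("mag cap",m)
print("spout tip mid top",onz(t,*T(147,468),140))
```

```text
plunger top [591.60169028 383.32933401 247.        ] side [589.23028449 389.61903578 250.        ]
[640.2 400.3 165. ]
[621.8 337.9 165. ]
[546.  363.4 165. ]
yaw long -18.60964159267215 80.01885130596592 short normal -16.434476234426427 65.03764225398169
mag cap [540.44637869 396.69726718 228.        ]
spout tip mid top [482.23481076 414.45296234 140.        ]
```

```bash
cat >> h.py <<'E'
def disp(x,y,yaw,st=0):
    a=np.linspace(0,2*np.pi,40)
    circ=lambda R,z:np.c_[R*np.cos(a),R*np.sin(a),z+0*a]
    def box(x0,x1,y0,y1,zs):
        o=[]
        for z in zs:
            for p,q in(((x0,y0),(x1,y0)),((x1,y0),(x1,y1)),((x1,y1),(x0,y1)),((x0,y1),(x0,y0))):
                o.append(np.c_[np.linspace(p[0],q[0],12),np.linspace(p[1],q[1],12),np.full(12,z)])
        return np.vstack(o)
    P=np.vstack([circ(20,250-st),circ(43,0),box(-42,42,-35,35,[165]),box(-33,33,-31,31,[10]),box(-115,-42,-14.5,14.5,[113,152])])
    c,s=np.cos(yaw),np.sin(yaw)
    return P@np.array([[c,s,0],[-s,c,0],[0,0,1]])+[x,y,0]
E
python3 - <<'E'
from h import *
t=eyes.grab_frame("top"); s=eyes.grab_frame("side")
P=disp(590.5,386.5,np.radians(-16.5))
crop(t,220,150,280,215,9,"pics/t6.png",proj(t,P)); crop(s,220,200,290,285,7,"pics/s6.png",proj(s,P))
E
```

```text
(no output)
```

View pics/t6.png

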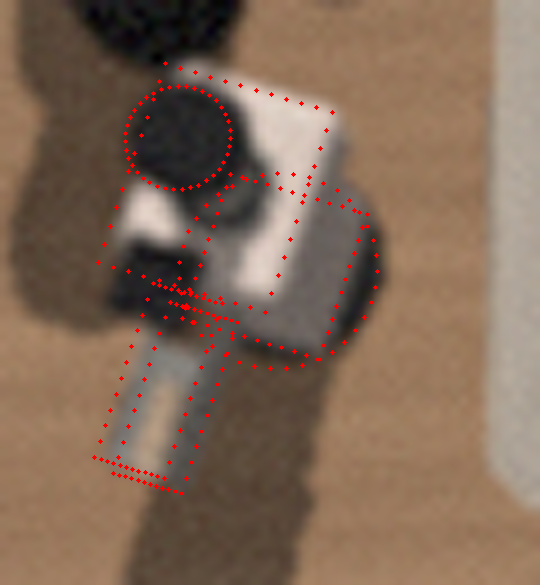

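View pics/s6.png

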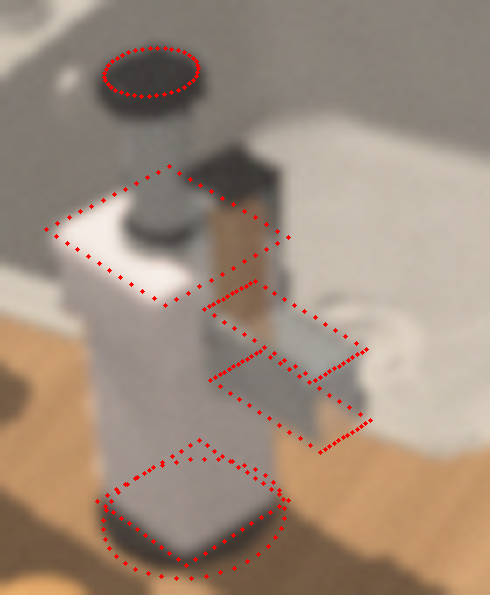

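```bash
R='{"fingers":1,"travel":[-0.97,-0.96,0],"twist":0}'; python3 -m jog '[{"fingers":1,"travel":[-0.97,-0.96,0],"twist":0},{"fingers":1,"travel":[-0.97,-0.96,0],"twist":0},{"fingers":1,"travel":[-0.97,-0.96,0],"twist":0},{"fingers":1,"travel":[-0.97,-0.96,0],"twist":0},{"fingers":1,"travel":[-0.97,-0.96,0],"twist":0}]'
```

```text
t: 1.02
eef_pos: [241.7, 506.9, 238.8]
ee_rot: [[-0.964, 0.266, 0.0], [0.266, 0.964, 0.0], [-0.0, 0.0, -1.0]]
force: [-0.6, -0.8, -0.2]
finger_gap: 1.0
```

```bash
python3 -m jog '[{"fingers":1,"travel":[-0.97,-0.96,0],"twist":0},{"fingers":1,"travel":[-0.97,-0.96,0],"twist":0},{"fingers":1,"travel":[-0.97,-0.96,0],"twist":0},{"fingers":1,"travel":[-0.97,-0.96,0],"twist":0},{"fingers":1,"travel":[-0.97,-0.96,0],"twist":0}]'
python3 -m jog '[{"fingers":1,"travel":[-0.97,-0.96,0],"twist":0},{"fingers":1,"travel":[-0.97,-0.96,0],"twist":0},{"fingers":1,"travel":[-0.97,-0.96,0],"twist":0},{"fingers":1,"travel":[-0.97,-0.96,0],"twist":0},{"fingers":1,"travel":[-0.97,-0.96,0],"twist":0}]'
python3 - <<'E'
from h import *
t=eyes.grab_frame("top"); s=eyes.grab_frame("side")
cv2.imwrite("pics/ta.png",t["image"]);cv2.imwrite("pics/sa.png",s["image"])
E
```

```text
t: 1.43
eef_pos: [309.6, 388.6, 238.9]
ee_rot: [[-0.964, 0.266, 0.0], [0.266, 0.964, 0.0], [-0.0, 0.0, -1.0]]
force: [0.2, 0.2, -0.7]
finger_gap: 0.998
t: 1.85
eef_pos: [377.6, 270.2, 239.0]
ee_rot: [[-0.964, 0.266, 0.0], [0.266, 0.964, 0.0], [-0.0, 0.001, -1.0]]
force: [0.3, 0.6, -1.0]
finger_gap: 1.003
```

View pics/sa.png

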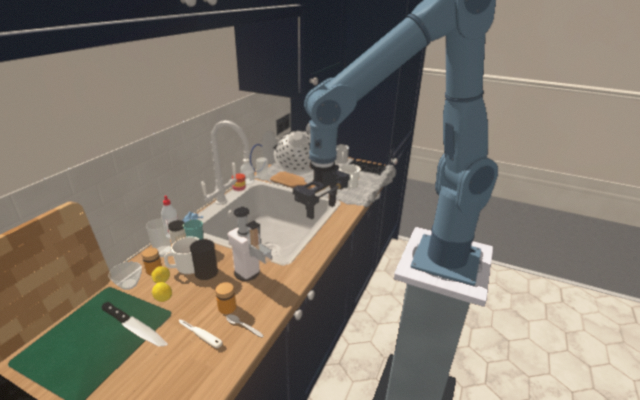

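View pics/ta.png

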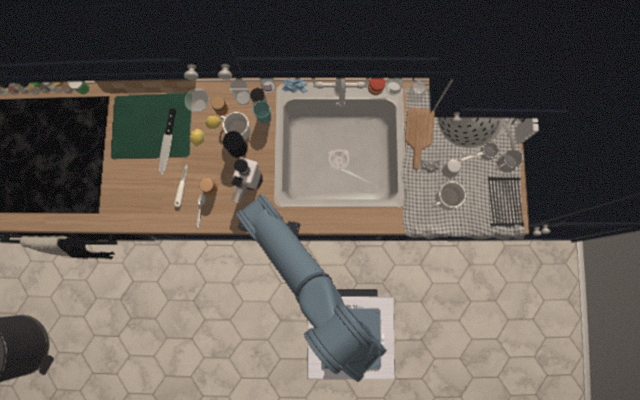

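Run:
```python
from h import *
t=eyes.grab_frame("top"); s=eyes.grab_frame("side")
a=np.linspace(0,2*np.pi,40)
P=np.vstack([np.c_[520+49*np.cos(a),-371+49*np.sin(a),z+0*a] for z in(0,90)])
crop(s,310,140,400,210,8,"pics/s7.png");crop(s,310,140,400,210,8,"pics/s8.png",proj(s,P))
```

```text
(no output)
```

View pics/s7.png

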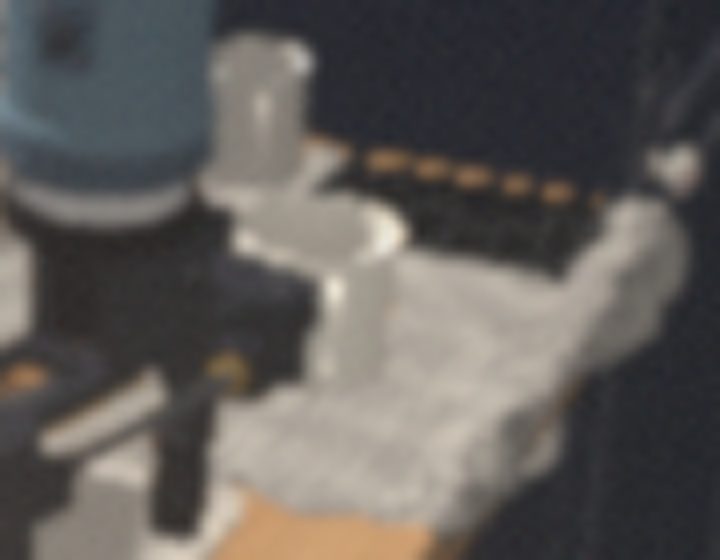

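View pics/s8.png

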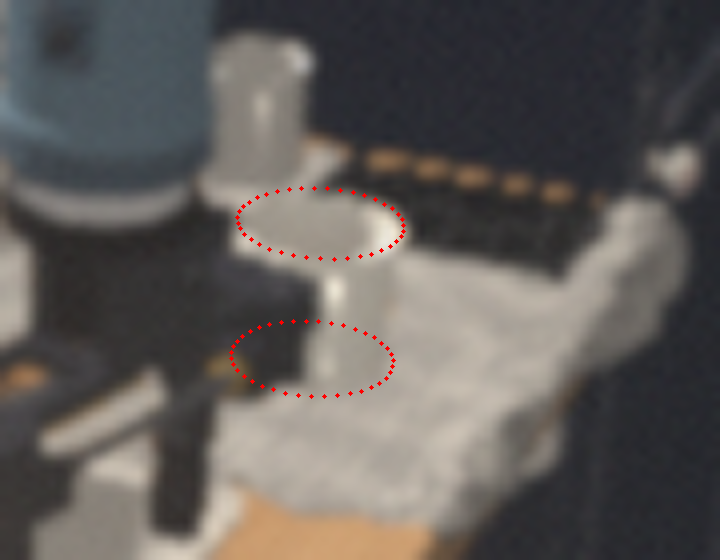

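Run:
```python
from h import *
t=eyes.grab_frame("top"); s=eyes.grab_frame("side")
c=np.array([520,-371])
for z in(60,70,79):
  for f,q in((t,(420+147/8-.5,160+345/8-.5)),(s,(310+337/8-.5,140+285/8-.5))):
    d=onz(f,*q,z)[:2]-c; print(z,(d+c).round(1),np.hypot(*d).round(1),np.degrees(np.arctan2(d[1],d[0])).round(1))
crop(t,425,170,475,220,12,"pics/t9.png")
```

```text
60 [ 492.  -323.4] 55.2 120.4
60 [ 502.1 -355.6] 23.6 139.4
70 [ 490.5 -321.2] 57.9 120.7
70 [ 495.4 -336.3] 42.5 125.4
79 [ 489.1 -319.2] 60.3 120.8
79 [ 489.4 -319. ] 60.3 120.4
```

View pics/t9.png

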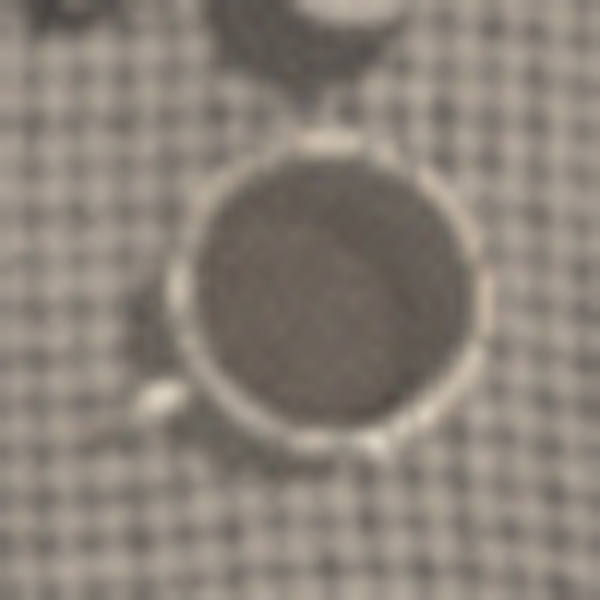

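```bash
python3 -m jog '[{"fingers":1,"travel":[-0.47,-0.98,0.1],"twist":0},{"fingers":1,"travel":[-0.47,-0.98,0.1],"twist":0},{"fingers":1,"travel":[-0.47,-0.98,0.1],"twist":0},{"fingers":1,"travel":[-0.47,-0.98,0.1],"twist":0},{"fingers":1,"travel":[-0.47,-0.98,0.1],"twist":0}]'
python3 -m jog '[{"fingers":1,"travel":[-0.47,-0.98,0.1],"twist":0},{"fingers":1,"travel":[-0.47,-0.98,0.1],"twist":0},{"fingers":1,"travel":[-0.47,-0.98,0.1],"twist":0},{"fingers":1,"travel":[-0.47,-0.98,0.1],"twist":0},{"fingers":1,"travel":[-0.47,-0.98,0.1],"twist":0}]'
python3 -m jog '[{"fingers":1,"travel":[-0.47,-0.98,0.1],"twist":0},{"fingers":1,"travel":[-0.47,-0.98,0.1],"twist":0},{"fingers":1,"travel":[-0.47,-0.98,0.1],"twist":0},{"fingers":1,"travel":[-0.47,-0.98,0.1],"twist":0},{"fingers":1,"travel":[-0.47,-0.98,0.1],"twist":0}]'
```

```text
t: 2.57
eef_pos: [395.8, 164.8, 228.7]
ee_rot: [[-0.965, 0.264, 0.0], [0.264, 0.965, 0.0], [0.0, 0.0, -1.0]]
force: [-0.6, -0.8, 0.3]
finger_gap: 1.004
t: 2.98
eef_pos: [415.5, 57.8, 218.7]
ee_rot: [[-0.965, 0.264, 0.0], [0.264, 0.965, 0.0], [-0.0, 0.0, -1.0]]
force: [-0.1, -0.1, 0.0]
finger_gap: 0.999
t: 3.4
eef_pos: [435.0, -49.2, 208.7]
ee_rot: [[-0.965, 0.264, 0.0], [0.264, 0.965, 0.0], [-0.0, 0.0, -1.0]]
force: [-0.5, 1.5, -0.5]
finger_gap: 0.993
```

```bash
python3 -m jog '[{"fingers":1,"travel":[-0.47,-0.98,0.1],"twist":0},{"fingers":1,"travel":[-0.47,-0.98,0.1],"twist":0},{"fingers":1,"travel":[-0.47,-0.98,0.1],"twist":0},{"fingers":1,"travel":[-0.47,-0.98,0.1],"twist":0},{"fingers":1,"travel":[-0.47,-0.98,0.1],"twist":0}]'
python3 -m jog '[{"fingers":1,"travel":[-0.47,-0.98,0.1],"twist":0},{"fingers":1,"travel":[-0.47,-0.98,0.1],"twist":0},{"fingers":1,"travel":[-0.47,-0.98,0.1],"twist":0},{"fingers":1,"travel":[-0.47,-0.98,0.1],"twist":0},{"fingers":1,"travel":[-0.47,-0.98,0.1],"twist":0}]'
python3 -m jog '[{"fingers":1,"travel":[0,0,0],"twist":1},{"fingers":1,"travel":[0,0,0],"twist":1},{"fingers":1,"travel":[0,0,0],"twist":1},{"fingers":1,"travel":[0,0,0],"twist":1},{"fingers":1,"travel":[0,0,0],"twist":1}]'
python3 -m jog '[{"fingers":1,"travel":[0,0,0],"twist":1},{"fingers":1,"travel":[0,0,0],"twist":1},{"fingers":1,"travel":[0,0,0],"twist":0.35},{"fingers":1,"travel":[0,0,0],"twist":0}]'
python3 - <<'E'
from h import *
t=eyes.grab_frame("top"); s=eyes.grab_frame("side"); q=state()
crop(s,310,120,420,210,7,"pics/s10.png"); crop(t,400,150,500,250,6,"pics/t10.png")
R=q["ee_rot"]; g=np.array([483.4,-309,0])
print(q["eef_pos"],np.degrees(np.arctan2(R[1,1],R[0,1])),(R.T@(g-q["eef_pos"]))/20)
E
```

```text
t: 3.82
eef_pos: [454.6, -156.1, 198.6]
ee_rot: [[-0.965, 0.264, 0.0], [0.264, 0.965, 0.0], [-0.0, 0.0, -1.0]]
force: [0.8, 0.5, 0.7]
finger_gap: 0.999
t: 4.23
eef_pos: [474.1, -263.1, 188.4]
ee_rot: [[-0.965, 0.264, 0.0], [0.264, 0.965, 0.001], [0.0, 0.001, -1.0]]
force: [-0.2, -0.0, -0.4]
finger_gap: 0.994
t: 4.65
eef_pos: [474.0, -262.0, 188.5]
ee_rot: [[-0.7, 0.714, 0.0], [0.714, 0.7, 0.001], [0.0, 0.0, -1.0]]
force: [0.2, 0.6, 0.2]
finger_gap: 1.003
t: 4.98
eef_pos: [473.9, -261.9, 188.4]
ee_rot: [[-0.508, 0.861, -0.0], [0.861, 0.508, 0.0], [0.0, -0.0, -1.0]]
force: [-0.6, -0.1, 0.2]
finger_gap: 0.999
[ 473.61755385 -262.45548059  188.55020359] 30.65709300131833 [-2.25383267 -0.76660517  9.42686185]
```

View pics/s10.png

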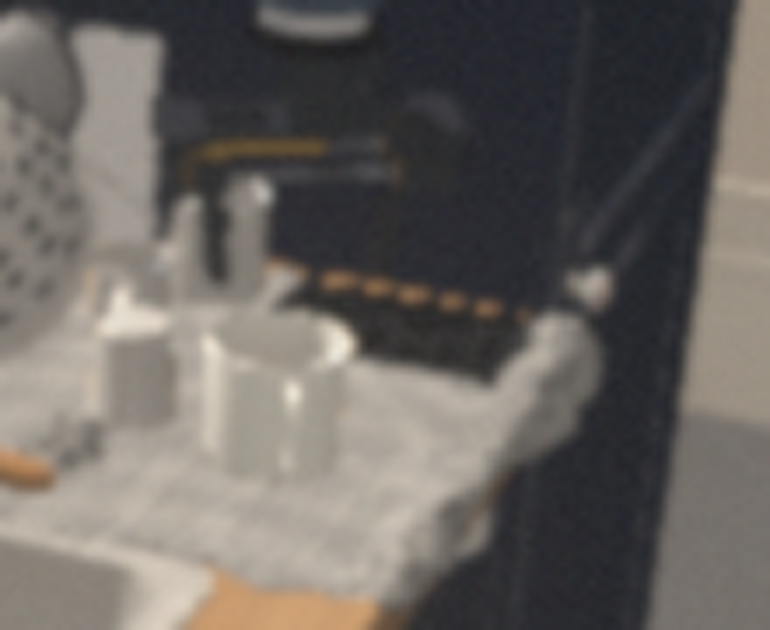

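View pics/t10.png

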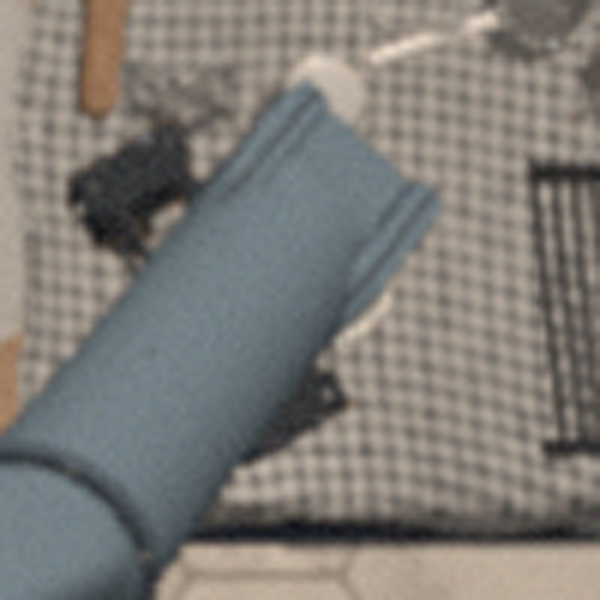

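Run:
```python
from h import *
s=eyes.grab_frame("side")
for phi in(115,120.5,126):
    h=np.array([np.cos(np.radians(phi)),np.sin(np.radians(phi))]); g=np.array([520,-371])+72*h
    q=proj(s,[[*g,25],[*g,60],[*g,79]]); print(phi,g,((q-[310,120]+.5)*7).round().tolist())
```

```text
115 [ 489.57148515 -305.74583933] [[283.0, 470.0], [286.0, 423.0], [287.0, 397.0]]
120.5 [ 483.45723787 -308.96270045] [[293.0, 470.0], [296.0, 423.0], [298.0, 397.0]]
126 [ 477.67946183 -312.75077641] [[303.0, 470.0], [306.0, 423.0], [308.0, 397.0]]
```

```bash
python3 -m jog '[{"fingers":1,"travel":[-0.75,-0.26,0],"twist":0},{"fingers":1,"travel":[-0.75,-0.26,0],"twist":0},{"fingers":1,"travel":[-0.75,-0.25,0.4],"twist":0},{"fingers":0.7,"travel":[0,0,1],"twist":0},{"fingers":0.5,"travel":[0,0,1],"twist":0}]' 15
python3 -m jog '[{"fingers":0.5,"travel":[0,0,1],"twist":0},{"fingers":0.5,"travel":[0,0,1],"twist":0},{"fingers":0.5,"travel":[0,0,1],"twist":0},{"fingers":0.5,"travel":[0,0,0.5],"twist":0},{"fingers":0.5,"travel":[0,0,0],"twist":0}]'
python3 - <<'E'
from h import *
t=eyes.grab_frame("top"); s=eyes.grab_frame("side"); q=state()
crop(s,310,120,420,210,7,"pics/s11.png")
R=q["ee_rot"]; g=np.array([483.4,-309,41])
print(q["eef_pos"],q["force"],q["finger_gap"],(R.T@(g-q["eef_pos"]))/20)
E
```

```text
t: 5.55
eef_pos: [483.2, -311.4, 140.8]
ee_rot: [[-0.507, 0.862, 0.002], [0.862, 0.507, -0.001], [-0.002, 0.001, -1.0]]
force: [-0.8, 0.9, -0.6]
finger_gap: 0.87
t: 5.97
eef_pos: [481.3, -309.1, 68.7]
ee_rot: [[-0.508, 0.862, -0.003], [0.862, 0.508, 0.002], [0.003, -0.002, -1.0]]
force: [0.8, -0.3, 0.3]
finger_gap: 0.509
[ 482.68579047 -310.33295944   71.14692457] [ 0.5629344  -0.00094094 -0.01617279] 0.5050941054920545 [0.03966872 0.06433237 1.50734786]
```

View pics/s11.png

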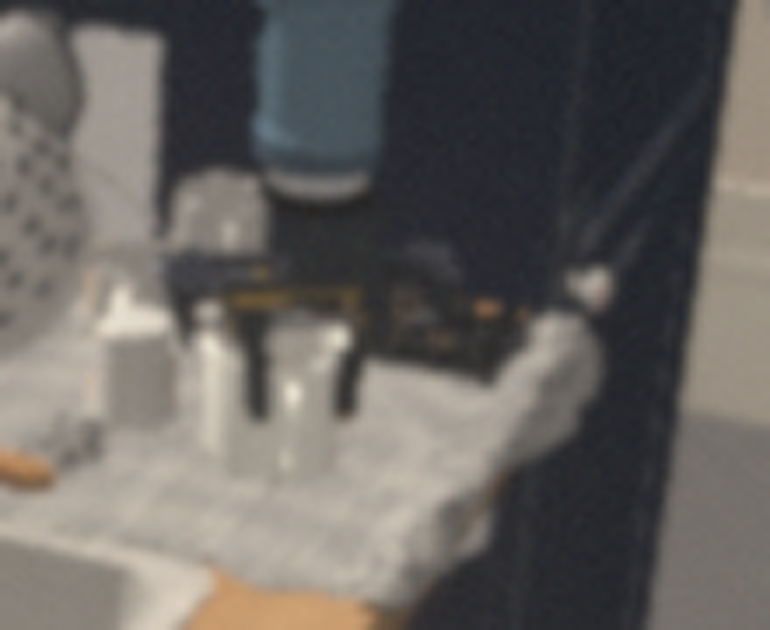

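```bash
python3 -m jog '[{"fingers":0.5,"travel":[0.03,0.06,0.75],"twist":0},{"fingers":0.5,"travel":[0,0,0.75],"twist":0},{"fingers":0.5,"travel":[0,0,0],"twist":0},{"fingers":0.3,"travel":[0,0,0],"twist":0},{"fingers":0.2,"travel":[0,0,0],"twist":0}]' 55
python3 -m jog '[{"fingers":0,"travel":[0,0,0],"twist":0},{"fingers":0,"travel":[0,0,0],"twist":0},{"fingers":0,"travel":[0,0,0],"twist":0},{"fingers":0,"travel":[0,0,0],"twist":0},{"fingers":0,"travel":[0,0,0],"twist":0}]' 55
```

```text
t: 6.48
eef_pos: [483.9, -309.7, 42.1]
ee_rot: [[-0.507, 0.862, 0.002], [0.862, 0.507, -0.001], [-0.002, 0.001, -1.0]]
force: [0.6, -0.2, 0.5]
finger_gap: 0.373
t: 6.9
eef_pos: [483.5, -309.1, 41.2]
ee_rot: [[-0.507, 0.862, 0.001], [0.862, 0.507, -0.0], [-0.0, 0.001, -1.0]]
force: [0.3, 0.6, 3.2]
finger_gap: 0.07
```

```bash
python3 -m jog '[{"fingers":0,"travel":[0,0,0],"twist":0},{"fingers":0,"travel":[0,0,0],"twist":0},{"fingers":0,"travel":[0,0,-0.1],"twist":0},{"fingers":0,"travel":[0,0,-0.3],"twist":0},{"fingers":0,"travel":[0,0,-0.6],"twist":0}]' 55
python3 - <<'E'
from h import *
t=eyes.grab_frame("top"); s=eyes.grab_frame("side"); q=state()
crop(s,310,120,420,210,7,"pics/s12.png")
print(q["eef_pos"],q["force"],q["ft_torque"],q["finger_gap"])
E
```

```text
t: 7.32
eef_pos: [481.5, -307.9, 59.7]
ee_rot: [[-0.507, 0.862, -0.004], [0.862, 0.507, 0.002], [0.004, -0.002, -1.0]]
force: [-0.4, 0.3, -3.6]
finger_gap: 0.076
[ 483.7548221  -309.62727233   62.31414047] [ 0.75433892 -0.97908887 -3.82620554] [0.12710577 0.12698852 0.01464346] 0.07337876480065496
```

View pics/s12.png

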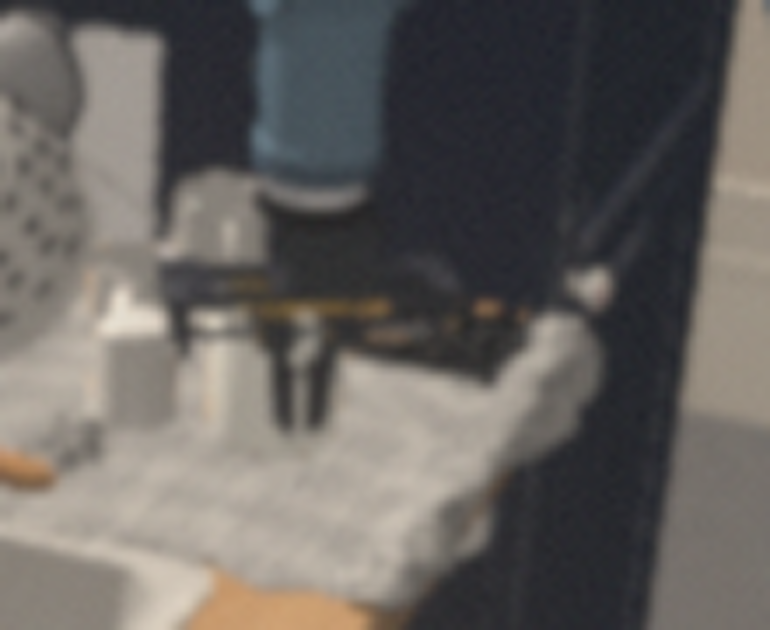

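Run:
```python
from h import *
t=eyes.grab_frame("top")
T=lambda u,v,z:onz(t,160+u/3.5-.5,70+v/3.5-.5,z).round()[:2]
print("honey top",T(165,403,81),"spoon bowl",T(144,450,8),T(158,455,8),"end",T(132,552,8),"edge",T(250,572,0),"canister",T(265,245,120))
```

```text
honey top [555. 537.] spoon bowl [516. 576.] [511. 561.] end [403. 585.] edge [383. 455.] canister [717. 429.]
```

```bash
python3 -m jog '[{"fingers":0,"travel":[0,0,-0.6],"twist":0},{"fingers":0,"travel":[0,0,-0.8],"twist":0},{"fingers":0,"travel":[0.2,0.09,-0.8],"twist":0},{"fingers":0,"travel":[0.45,0.2,-0.7],"twist":0},{"fingers":0,"travel":[0.7,0.31,-0.4],"twist":0}]' 55
python3 -m jog '[{"fingers":0,"travel":[0.9,0.4,0],"twist":0},{"fingers":0,"travel":[0.9,0.4,0],"twist":0},{"fingers":0,"travel":[0.9,0.4,0],"twist":0},{"fingers":0,"travel":[0.9,0.4,0],"twist":0},{"fingers":0,"travel":[0.9,0.4,0],"twist":0}]' 55
python3 -m jog '[{"fingers":0,"travel":[0.9,0.4,0],"twist":0},{"fingers":0,"travel":[0.9,0.4,0],"twist":0},{"fingers":0,"travel":[0.9,0.4,0],"twist":0},{"fingers":0,"travel":[0.9,0.4,0],"twist":0},{"fingers":0,"travel":[0.9,0.4,0],"twist":0}]' 55
python3 -m jog '[{"fingers":0,"travel":[0.9,0.4,0],"twist":0},{"fingers":0,"travel":[0.9,0.4,0],"twist":0},{"fingers":0,"travel":[0.9,0.4,0],"twist":0},{"fingers":0,"travel":[0.9,0.4,0],"twist":-0.3},{"fingers":0,"travel":[0.8,0.3,0],"twist":-0.6}]' 55
python3 - <<'E'
from h import *
s=eyes.grab_frame("side"); q=state()
crop(s,260,120,420,240,5,"pics/s13.png")
R=q["ee_rot"];print(q["eef_pos"],q["force"],q["ft_torque"],q["finger_gap"],np.degrees(np.arctan2(R[1,1],R[0,1])))
E
```

```text
t: 7.88
eef_pos: [480.1, -281.3, 129.0]
ee_rot: [[-0.505, 0.863, 0.002], [0.863, 0.505, -0.002], [-0.003, 0.001, -1.0]]
force: [0.5, 0.3, -3.9]
finger_gap: 0.072
t: 8.3
eef_pos: [468.3, -180.8, 127.3]
ee_rot: [[-0.506, 0.862, 0.0], [0.862, 0.506, 0.0], [0.0, 0.0, -1.0]]
force: [-0.8, 0.8, -3.3]
finger_gap: 0.069
t: 8.72
eef_pos: [457.3, -83.0, 127.3]
ee_rot: [[-0.506, 0.862, 0.0], [0.862, 0.506, 0.0], [0.0, 0.0, -1.0]]
force: [0.6, -0.7, -3.2]
finger_gap: 0.07
t: 9.13
eef_pos: [445.1, 12.4, 127.3]
ee_rot: [[-0.587, 0.81, 0.0], [0.81, 0.587, 0.0], [0.0, 0.001, -1.0]]
force: [0.4, 0.4, -3.3]
finger_gap: 0.071
[444.24587382  15.74039743 126.9721528 ] [-0.0913598   4.31507156 -4.26275745] [0.64599531 0.10428819 0.13877596] 0.0753911992154228 36.44884066525723
```

View pics/s13.png

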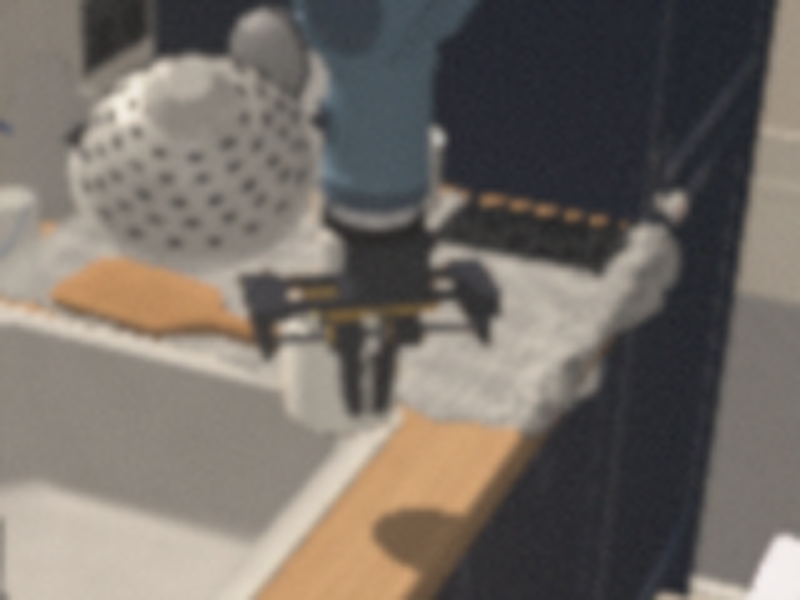

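```bash
python3 -m jog '[{"fingers":0,"travel":[0,0,0],"twist":-0.8},{"fingers":0,"travel":[0,0,0],"twist":-1},{"fingers":0,"travel":[0,0,0],"twist":-1},{"fingers":0,"travel":[0,0,0],"twist":-1},{"fingers":0,"travel":[0,0,0],"twist":-1}]' 55
python3 -m jog '[{"fingers":0,"travel":[0,0,0],"twist":-0.9},{"fingers":0,"travel":[0,0,0],"twist":-0.47},{"fingers":0,"travel":[0.2,0.3,0],"twist":0},{"fingers":0,"travel":[0.39,0.6,0],"twist":0},{"fingers":0,"travel":[0.585,0.9,0],"twist":0}]' 55
python3 -m jog '[{"fingers":0,"travel":[0.585,0.9,0],"twist":0},{"fingers":0,"travel":[0.585,0.9,0],"twist":0},{"fingers":0,"travel":[0.585,0.9,0],"twist":0},{"fingers":0,"travel":[0.585,0.9,0],"twist":0},{"fingers":0,"travel":[0.585,0.9,0],"twist":0}]' 55
python3 -m jog '[{"fingers":0,"travel":[0.585,0.9,0],"twist":0},{"fingers":0,"travel":[0.585,0.9,0],"twist":0},{"fingers":0,"travel":[0.585,0.9,0],"twist":0},{"fingers":0,"travel":[0.585,0.9,0],"twist":0},{"fingers":0,"travel":[0.585,0.9,0],"twist":0}]' 55
```

```text
t: 9.6
eef_pos: [445.2, 10.8, 127.2]
ee_rot: [[-0.906, 0.424, 0.0], [0.424, 0.906, 0.0], [-0.0, 0.0, -1.0]]
force: [0.0, 0.7, -4.0]
finger_gap: 0.068
t: 10.02
eef_pos: [433.5, 51.5, 127.2]
ee_rot: [[-0.954, 0.3, 0.001], [0.3, 0.954, -0.001], [-0.001, -0.0, -1.0]]
force: [0.5, 0.3, -3.5]
finger_gap: 0.071
t: 10.43
eef_pos: [403.3, 156.9, 127.0]
ee_rot: [[-0.955, 0.297, -0.0], [0.297, 0.955, 0.0], [0.0, 0.0, -1.0]]
force: [1.1, 0.7, -3.8]
finger_gap: 0.072
t: 10.85
eef_pos: [373.8, 260.1, 127.1]
ee_rot: [[-0.955, 0.297, -0.0], [0.297, 0.955, 0.0], [0.0, 0.0, -1.0]]
force: [0.8, -0.5, -3.4]
finger_gap: 0.07
```

```bash
python3 -m jog '[{"fingers":0,"travel":[0.6,0.9,0],"twist":0},{"fingers":0,"travel":[0.6,0.9,0],"twist":0},{"fingers":0,"travel":[0.6,0.9,0],"twist":0},{"fingers":0,"travel":[0.6,0.9,0],"twist":0},{"fingers":0,"travel":[0.6,0.9,0],"twist":0}]' 55
python3 -m jog '[{"fingers":0,"travel":[0.6,0.9,0],"twist":0},{"fingers":0,"travel":[0.6,0.9,0],"twist":0},{"fingers":0,"travel":[0.6,0.8,0],"twist":0},{"fingers":0,"travel":[0.4,0.5,0],"twist":0.05},{"fingers":0,"travel":[0,0,0],"twist":0}]' 55
python3 - <<'E'
from h import *
t=eyes.grab_frame("top");s=eyes.grab_frame("side"); q=state()
crop(s,170,180,330,300,5,"pics/s14.png");crop(t,190,140,310,260,5,"pics/t14.png")
R=q["ee_rot"];p=q["eef_pos"]
print(p,q["force"],q["finger_gap"],np.degrees(np.arctan2(R[1,1],R[0,1])))
print("mug now",p-72*R[:,0], "to go",R.T@(np.array([502.8,411,49])+72*R[:,0]-p)/20)
E
```

```text
t: 11.27
eef_pos: [342.9, 363.7, 127.0]
ee_rot: [[-0.955, 0.297, -0.0], [0.297, 0.955, -0.0], [0.0, -0.0, -1.0]]
force: [-0.7, 0.1, -3.4]
finger_gap: 0.066
t: 11.68
eef_pos: [317.9, 438.0, 126.9]
ee_rot: [[-0.955, 0.297, -0.0], [0.297, 0.955, 0.002], [0.001, 0.002, -1.0]]
force: [-0.2, 0.2, -3.7]
finger_gap: 0.073
[319.83444037 434.08479565 126.64173104] [ 0.09303187 -0.01826155 -3.94091213] 0.07426992928792944 72.53620866263648
mug now [388.51573333 412.47740046 126.66341849] to go [-5.47182615  1.64849023  3.88307942]
```

View pics/s14.png

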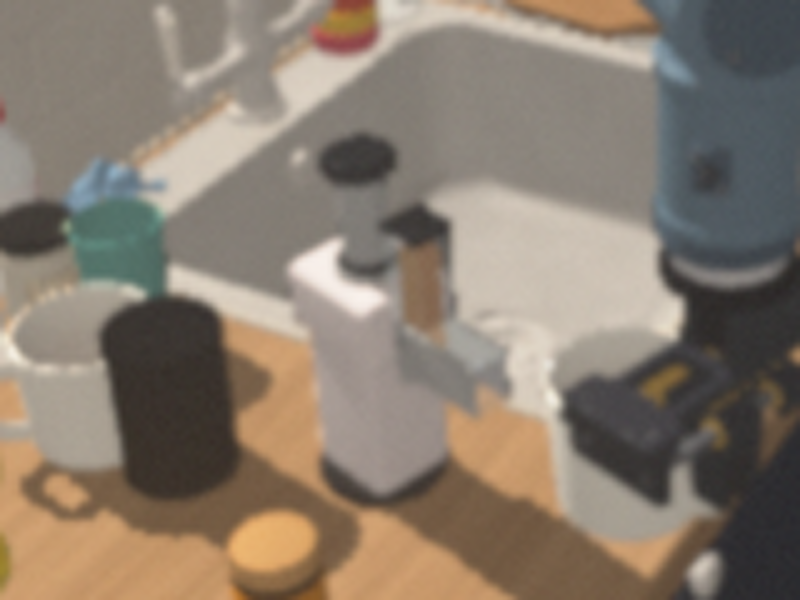

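View pics/t14.png

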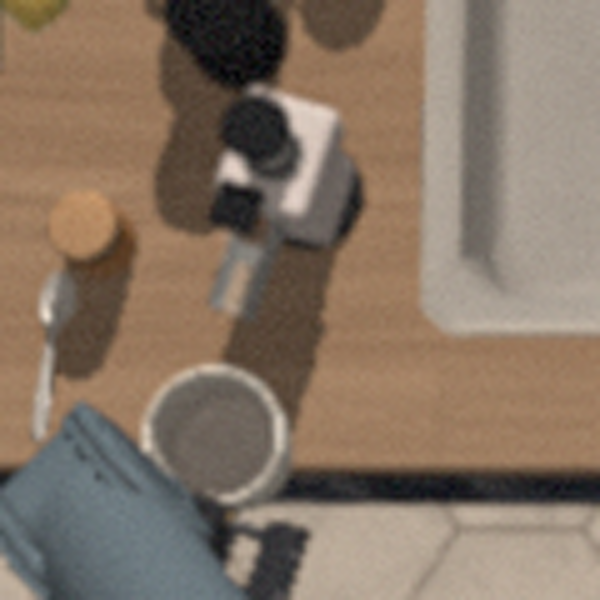

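Run:
```python
from h import *
t=eyes.grab_frame("top");s=eyes.grab_frame("side"); q=state()
c=q["eef_pos"]-72*q["ee_rot"][:,0]; b=c[2]-41
a=np.linspace(0,2*np.pi,40)
P=np.vstack([np.c_[c[0]+49*np.cos(a),c[1]+49*np.sin(a),b+z+0*a] for z in(0,90)])
crop(s,260,220,340,300,7,"pics/s15.png",proj(s,P));crop(t,200,200,270,250,8,"pics/t15.png",proj(t,P))
print(b,onz(t,190+216/5-.5,140+436/5-.5,b+90),c)
```

```text
85.70912920681636 [388.15663681 415.87848283 175.70912921] [389.24690143 411.3236148  126.70912921]
```

View pics/s15.png

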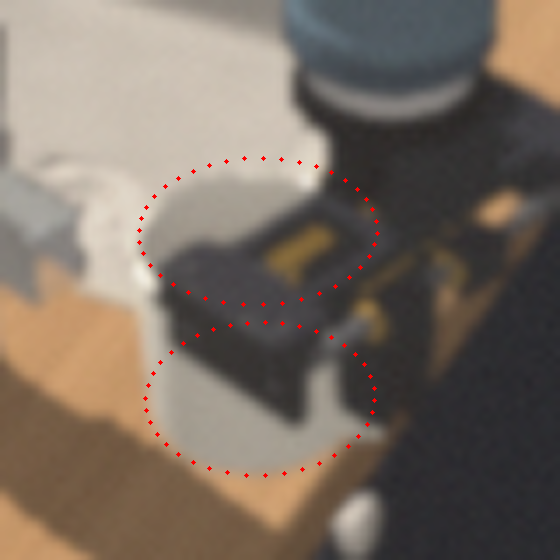

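View pics/t15.png

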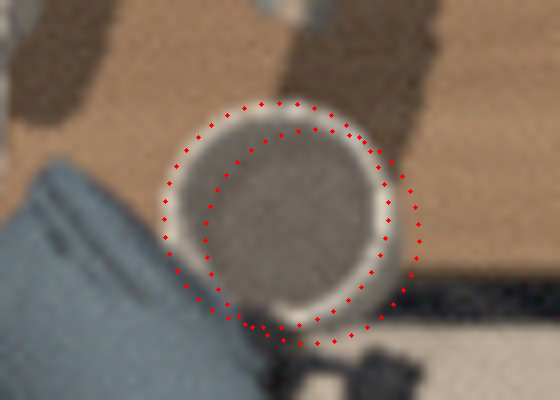

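```bash
python3 -m jog '[{"fingers":0,"travel":[0,0.2,0.5],"twist":0},{"fingers":0,"travel":[0,0.4,0.9],"twist":0},{"fingers":0,"travel":[0,0.4,0.9],"twist":0},{"fingers":0,"travel":[0,0.4,0.9],"twist":0},{"fingers":0,"travel":[0,0.25,0.6],"twist":0}]' 55
python3 -m jog '[{"fingers":0,"travel":[0,0,0.08],"twist":0},{"fingers":0,"travel":[-0.3,0,0],"twist":0},{"fingers":0,"travel":[-0.6,0,0],"twist":0},{"fingers":0,"travel":[-0.8,0,0],"twist":0},{"fingers":0,"travel":[-0.8,0,0],"twist":0}]' 55
python3 - <<'E'
from h import *
t=eyes.grab_frame("top");s=eyes.grab_frame("side"); q=state()
crop(s,170,180,330,300,5,"pics/s16.png");crop(t,190,140,310,260,5,"pics/t16.png")
R=q["ee_rot"];p=q["eef_pos"]
print(p,q["force"],q["finger_gap"])
print("mug now",p-72*R[:,0], "to go",R.T@(np.array([502.8,411,41])+72*R[:,0]-p)/20)
E
```

```text
t: 12.3
eef_pos: [330.1, 465.7, 48.5]
ee_rot: [[-0.954, 0.301, -0.001], [0.301, 0.954, -0.001], [0.0, -0.001, -1.0]]
force: [-0.6, 0.2, -2.9]
finger_gap: 0.07
t: 12.72
eef_pos: [379.7, 450.6, 50.3]
ee_rot: [[-0.954, 0.3, 0.001], [0.3, 0.954, 0.001], [-0.001, 0.001, -1.0]]
force: [0.6, 0.5, -4.0]
finger_gap: 0.075
[383.09213682 448.91261363  50.651002  ] [ 1.28826953 -0.91998335 -3.08925237] 0.07291801364521236
mug now [451.65808974 426.94406927  50.95622151] to go [-2.67626595  0.0199786   0.5092034 ]
```

View pics/s16.png

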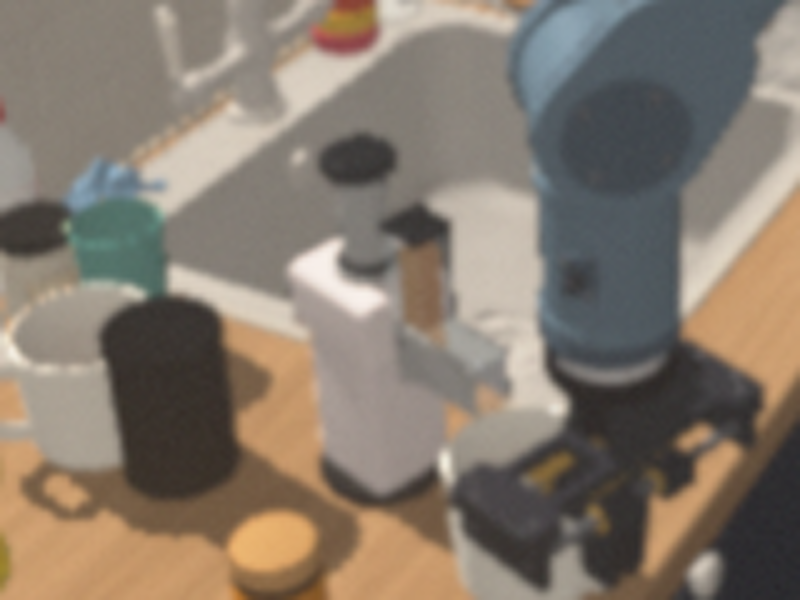

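View pics/t16.png

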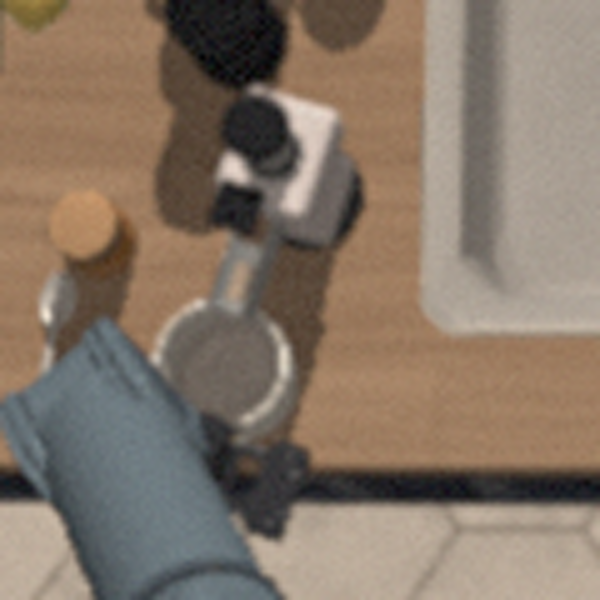

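```bash
python3 -m jog '[{"fingers":0,"travel":[-0.8,0,0],"twist":0},{"fingers":0,"travel":[-0.8,0,0],"twist":0},{"fingers":0,"travel":[-0.6,0,0],"twist":0},{"fingers":0,"travel":[-0.35,0,0],"twist":0},{"fingers":0,"travel":[0,0,0.2],"twist":0}]' 55
python3 -m jog '[{"fingers":0,"travel":[0,0,0.12],"twist":0},{"fingers":0,"travel":[0,0,0],"twist":0}]' 55
python3 - <<'E'
from h import *
t=eyes.grab_frame("top");s=eyes.grab_frame("side"); q=state()
crop(s,190,200,310,300,6,"pics/s17.png");crop(t,200,140,290,240,6,"pics/t17.png")
R=q["ee_rot"];p=q["eef_pos"]
print(p,q["force"],q["finger_gap"])
print("mug now",p-72*R[:,0], "to go",R.T@(np.array([502.8,411,41])+72*R[:,0]-p)/20)
E
```

```text
t: 13.23
eef_pos: [429.0, 435.2, 46.2]
ee_rot: [[-0.953, 0.302, 0.003], [0.302, 0.953, 0.001], [-0.002, 0.002, -1.0]]
force: [0.1, 0.2, -4.2]
finger_gap: 0.077
t: 13.4
eef_pos: [425.5, 436.2, 42.2]
ee_rot: [[-0.954, 0.299, -0.0], [0.299, 0.954, -0.0], [0.0, -0.0, -1.0]]
force: [0.4, -0.6, -0.6]
finger_gap: 0.072
[425.62915414 436.48303981  42.69539672] [ 0.22621083 -0.41669685 -1.11606421] 0.07187744777395033
mug now [494.34499709 414.9857641   42.68734726] to go [-0.46297868 -0.06398835  0.08430632]
```

View pics/s17.png

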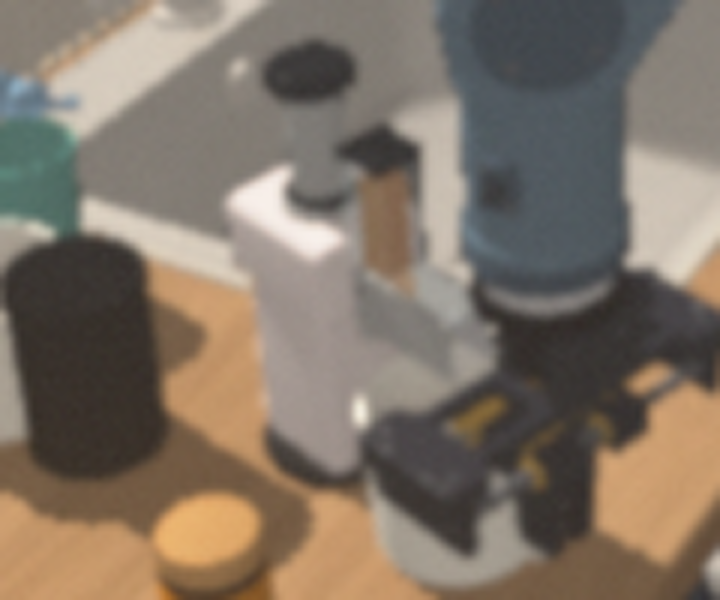

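View pics/t17.png

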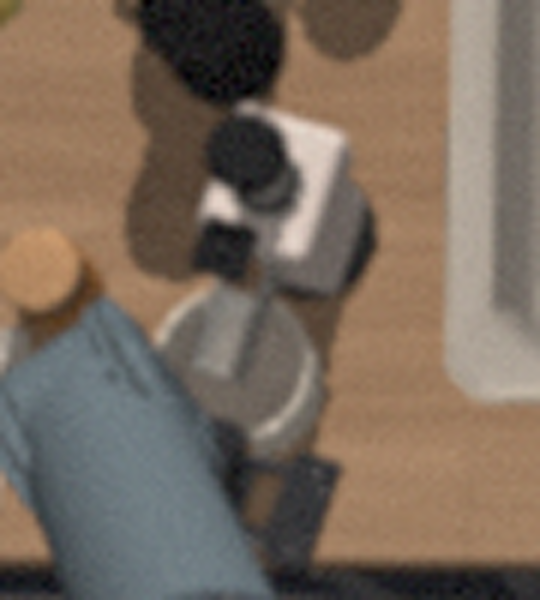

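```bash
python3 -m jog '[{"fingers":0,"travel":[0,0,-0.15],"twist":0},{"fingers":0,"travel":[-0.15,0,0],"twist":0},{"fingers":0,"travel":[-0.15,-0.05,0],"twist":0},{"fingers":0,"travel":[0,0,0.1],"twist":0},{"fingers":0,"travel":[0,0,0.05],"twist":0}]' 55
python3 -m jog '[{"fingers":0,"travel":[0,0,0.05],"twist":0},{"fingers":0,"travel":[0,0,0],"twist":0}]' 55
```

```text
t: 13.92
eef_pos: [431.7, 433.1, 42.6]
ee_rot: [[-0.954, 0.3, -0.0], [0.3, 0.954, 0.0], [0.0, -0.0, -1.0]]
force: [-0.7, 0.6, -0.7]
finger_gap: 0.068
t: 14.08
eef_pos: [431.4, 433.5, 41.7]
ee_rot: [[-0.954, 0.299, -0.0], [0.299, 0.954, 0.0], [0.0, 0.0, -1.0]]
force: [-1.3, 0.2, 0.3]
finger_gap: 0.069
```

```bash
python3 -m jog '[{"fingers":0.15,"travel":[0,0,0],"twist":0},{"fingers":0.35,"travel":[0,0,0],"twist":0},{"fingers":0.35,"travel":[0,0,0],"twist":0},{"fingers":0.35,"travel":[0,0,0],"twist":0}]' 20
python3 -m jog '[{"fingers":0.35,"travel":[0.3,0,0],"twist":0},{"fingers":0.35,"travel":[0.7,0,0],"twist":0},{"fingers":0.35,"travel":[0.9,0,0],"twist":0},{"fingers":0.35,"travel":[0.9,0,-0.3],"twist":0},{"fingers":0.2,"travel":[0.5,0,-0.8],"twist":0}]' 20
python3 - <<'E'
from h import *
t=eyes.grab_frame("top");s=eyes.grab_frame("side"); q=state()
c=[500,412.5];a=np.linspace(0,2*np.pi,40)
P=np.vstack([np.c_[c[0]+49*np.cos(a),c[1]+49*np.sin(a),z+0*a] for z in(0,90)])
crop(s,220,220,310,300,7,"pics/s18.png",proj(s,P));crop(t,210,150,280,220,8,"pics/t18.png",proj(t,P))
R=q["ee_rot"];p=q["eef_pos"]
print(p,q["force"],q["finger_gap"])
E
```

```text
t: 14.42
eef_pos: [432.0, 433.3, 41.9]
ee_rot: [[-0.954, 0.3, 0.001], [0.3, 0.954, 0.0], [-0.0, 0.0, -1.0]]
force: [0.3, 0.1, 0.2]
finger_gap: 0.338
t: 14.83
eef_pos: [363.7, 453.2, 62.0]
ee_rot: [[-0.955, 0.297, -0.004], [0.297, 0.955, -0.003], [0.003, -0.004, -1.0]]
force: [-0.3, 0.9, 0.6]
finger_gap: 0.297
[365.92416788 455.67805958  65.11865234] [0.27775418 0.41947506 0.07625808] 0.21507496399726234
```

View pics/s18.png

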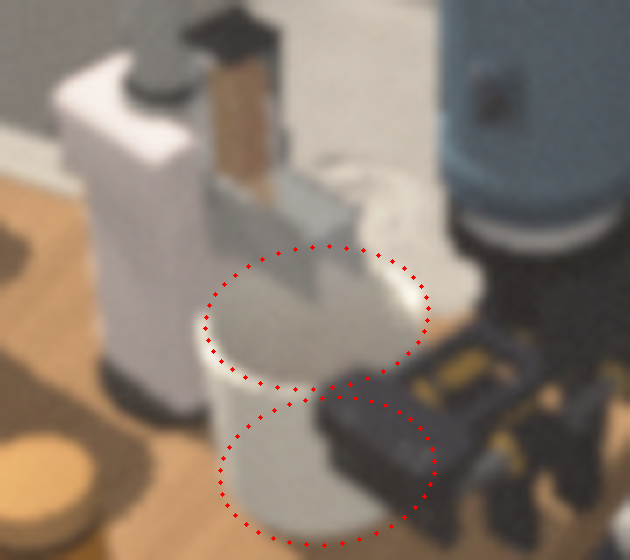

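View pics/t18.png

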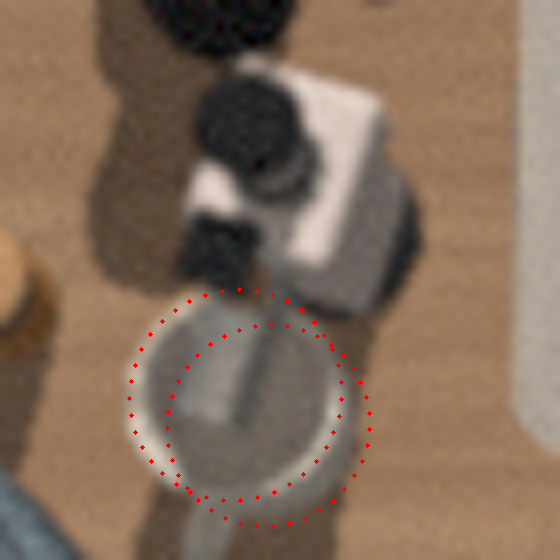

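```bash
python3 -m jog '[{"fingers":0,"travel":[0,0,-0.8],"twist":0},{"fingers":0,"travel":[0,0,-1],"twist":0},{"fingers":0,"travel":[0,0,-1],"twist":0},{"fingers":0,"travel":[0,0,-1],"twist":0},{"fingers":0,"travel":[0,0,-1],"twist":0}]' 30
python3 -m jog '[{"fingers":0,"travel":[0,0,-1],"twist":0},{"fingers":0,"travel":[0,0,-1],"twist":0},{"fingers":0,"travel":[0,0,-1],"twist":0},{"fingers":0,"travel":[-1,0,-1],"twist":0},{"fingers":0,"travel":[-1,0,-1],"twist":0}]'
python3 -m jog '[{"fingers":0,"travel":[-1,0,-1],"twist":0},{"fingers":0,"travel":[-1,0,-0.8],"twist":0},{"fingers":0,"travel":[-1,0,0],"twist":0},{"fingers":0,"travel":[-1,0,0],"twist":0},{"fingers":0,"travel":[-1,0,0],"twist":0}]'
python3 - <<'E'
from h import *
q=state();R=q["ee_rot"];p=q["eef_pos"]
print(p,q["force"],q["finger_gap"],R.T@(np.array([591,386,250])-p)/20)
E
```

```text
t: 15.35
eef_pos: [368.9, 452.6, 160.1]
ee_rot: [[-0.954, 0.3, 0.0], [0.3, 0.954, -0.0], [-0.0, -0.0, -1.0]]
force: [-0.0, -0.2, 0.0]
finger_gap: 0.002
t: 15.77
eef_pos: [406.3, 441.3, 260.2]
ee_rot: [[-0.955, 0.297, -0.001], [0.297, 0.955, 0.0], [0.001, -0.0, -1.0]]
force: [0.5, -0.1, -0.8]
finger_gap: 0.005
t: 16.18
eef_pos: [503.5, 410.5, 295.5]
ee_rot: [[-0.954, 0.3, 0.0], [0.3, 0.954, 0.0], [-0.0, 0.0, -1.0]]
force: [0.4, 1.1, 0.4]
finger_gap: 0.005
[503.46273765 410.54673537 295.46925088] [0.41779239 1.13717874 0.43091231] 0.004556504888364279 [-4.54274016  0.14122729  2.27496921]
```

```bash
python3 -m jog '[{"fingers":0,"travel":[-1,0.04,0],"twist":0},{"fingers":0,"travel":[-1,0.04,0],"twist":0},{"fingers":0,"travel":[-1,0.04,0],"twist":0},{"fingers":0,"travel":[-1,0.02,0.4],"twist":0},{"fingers":0,"travel":[-0.5,0,0.8],"twist":0}]'
python3 -m jog '[{"fingers":0,"travel":[0,0,0],"twist":0},{"fingers":0,"travel":[0,0,0],"twist":0}]'
python3 - <<'E'
from h import *
t=eyes.grab_frame("top");s=eyes.grab_frame("side"); q=state()
crop(s,200,160,300,280,5,"pics/s19.png")
R=q["ee_rot"];p=q["eef_pos"]
print(p,q["force"],q["finger_gap"],R.T@(np.array([591,386,250])-p)/20,(proj(s,[p])-[200,160]+.5)*5)
E
```

```text
t: 16.6
eef_pos: [592.5, 385.3, 272.4]
ee_rot: [[-0.953, 0.302, 0.004], [0.302, 0.953, 0.001], [-0.004, 0.002, -1.0]]
force: [-0.5, 0.4, -0.1]
finger_gap: 0.007
t: 16.77
eef_pos: [587.9, 386.2, 269.5]
ee_rot: [[-0.954, 0.3, -0.003], [0.3, 0.954, -0.002], [0.003, -0.003, -1.0]]
force: [-0.5, 1.1, 0.9]
finger_gap: 0.003
[587.740834   387.75109194 271.52676907] [-0.22823706  0.49967996 -0.43588561] 0.002394222545086984 [-0.18290381 -0.03503517  1.07612472] [[208.09093335 222.78155624]]
```

View pics/s19.png

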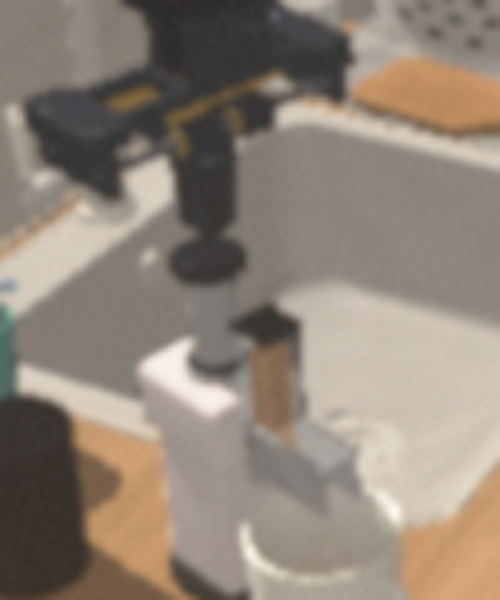

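```bash
python3 -m jog '[{"fingers":0,"travel":[-0.15,0,0.4],"twist":0},{"fingers":0,"travel":[0,0,0.4],"twist":0},{"fingers":0,"travel":[0,0,0.3],"twist":0},{"fingers":0,"travel":[0,0,0.3],"twist":0},{"fingers":0,"travel":[0,0,0.3],"twist":0}]'
python3 -m jog '[{"fingers":0,"travel":[0,0,0.3],"twist":0},{"fingers":0,"travel":[0,0,0.3],"twist":0},{"fingers":0,"travel":[0,0,0.3],"twist":0},{"fingers":0,"travel":[0,0,0.1],"twist":0},{"fingers":0,"travel":[0,0,0],"twist":0}]'
```

```text
t: 17.28
eef_pos: [591.3, 386.2, 237.7]
ee_rot: [[-0.954, 0.299, -0.0], [0.299, 0.954, 0.0], [0.001, 0.0, -1.0]]
force: [-2.0, -0.2, 5.9]
finger_gap: 0.008
t: 17.7
eef_pos: [591.3, 386.2, 217.4]
ee_rot: [[-0.954, 0.299, -0.001], [0.299, 0.954, 0.0], [0.001, 0.0, -1.0]]
force: [-1.6, -0.1, 5.7]
finger_gap: 0.005
```

```bash
cat > ok.py <<'E'
from cell import state
import sys
q=state(); print(q["eef_pos"].round(2),q["force"].round(2)); sys.exit(0 if q["force"][2]<9.3 else 1)
E
python3 -m jog '[{"fingers":0,"travel":[0,0,0.05],"twist":0},{"fingers":0,"travel":[0,0,0.05],"twist":0},{"fingers":0,"travel":[0,0,0],"twist":0}]' >/dev/null; python3 ok.py && \
python3 -m jog '[{"fingers":0,"travel":[0,0,0.025],"twist":0},{"fingers":0,"travel":[0,0,0.025],"twist":0},{"fingers":0,"travel":[0,0,0],"twist":0}]' >/dev/null; python3 ok.py && \
python3 -m jog '[{"fingers":0,"travel":[0,0,0.025],"twist":0},{"fingers":0,"travel":[0,0,0.025],"twist":0},{"fingers":0,"travel":[0,0,0],"twist":0}]' >/dev/null; python3 ok.py
```

```text
[591.4  386.2  215.96] [-2.78  0.02  5.61]
[591.35 386.23 215.07] [-3.29 -0.37  4.69]
[591.36 386.21 214.07] [-2.9  -0.05  6.37]
```

```bash
python3 -m jog '[{"fingers":0,"travel":[0,0,0.025],"twist":0},{"fingers":0,"travel":[0,0,0.025],"twist":0},{"fingers":0,"travel":[0,0,0],"twist":0}]' >/dev/null && python3 ok.py && \
python3 -m jog '[{"fingers":0,"travel":[0,0,0.025],"twist":0},{"fingers":0,"travel":[0,0,0.025],"twist":0},{"fingers":0,"travel":[0,0,0],"twist":0}]' >/dev/null && python3 ok.py && \
python3 -m jog '[{"fingers":0,"travel":[0,0,0.025],"twist":0},{"fingers":0,"travel":[0,0,0.025],"twist":0},{"fingers":0,"travel":[0,0,0],"twist":0}]' >/dev/null && python3 ok.py && \
python3 -m jog '[{"fingers":0,"travel":[0,0,0.025],"twist":0},{"fingers":0,"travel":[0,0,0.025],"twist":0},{"fingers":0,"travel":[0,0,0],"twist":0}]' >/dev/null && python3 ok.py && \
python3 -m jog '[{"fingers":0,"travel":[0,0,0.025],"twist":0},{"fingers":0,"travel":[0,0,0.025],"twist":0},{"fingers":0,"travel":[0,0,0],"twist":0}]' >/dev/null && python3 ok.py
```

```text
[591.37 386.22 213.11] [-4.   -0.74  5.78]
[591.36 386.22 212.12] [-2.47 -0.99  6.27]
[591.35 386.23 211.1 ] [-3.38 -0.77  5.21]
[591.34 386.2  210.12] [-3.55 -0.54  4.73]
[591.34 386.25 209.14] [-2.64 -0.13  5.89]
```

```bash
python3 -m jog '[{"fingers":0,"travel":[0,0,0.025],"twist":0},{"fingers":0,"travel":[0,0,0.025],"twist":0},{"fingers":0,"travel":[0,0,0],"twist":0}]' >/dev/null && python3 ok.py && \
python3 -m jog '[{"fingers":0,"travel":[0,0,0.025],"twist":0},{"fingers":0,"travel":[0,0,0.025],"twist":0},{"fingers":0,"travel":[0,0,0],"twist":0}]' >/dev/null && python3 ok.py && \
python3 -m jog '[{"fingers":0,"travel":[0,0,0.025],"twist":0},{"fingers":0,"travel":[0,0,0.025],"twist":0},{"fingers":0,"travel":[0,0,0],"twist":0}]' >/dev/null && python3 ok.py && \
python3 -m jog '[{"fingers":0,"travel":[0,0,0.025],"twist":0},{"fingers":0,"travel":[0,0,0.025],"twist":0},{"fingers":0,"travel":[0,0,0],"twist":0}]' >/dev/null && python3 ok.py && \
python3 -m jog '[{"fingers":0,"travel":[0,0,0.025],"twist":0},{"fingers":0,"travel":[0,0,0.025],"twist":0},{"fingers":0,"travel":[0,0,0],"twist":0}]' >/dev/null && python3 ok.py
```

```text
[591.37 386.2  208.56] [-3.97 -0.8   7.78]
[591.4  386.21 208.3 ] [-6.38 -1.74 12.39]
```

```bash
python3 -m jog '[{"fingers":0,"travel":[0,0,0.03],"twist":0},{"fingers":0,"travel":[0,0,0],"twist":0},{"fingers":0,"travel":[0,0,0],"twist":0}]' >/dev/null; python3 ok.py; python3 -m jog '[{"fingers":0,"travel":[0,0,0],"twist":0}]' >/dev/null; python3 ok.py
```

```text
[591.41 386.22 208.16] [-6.71 -2.4  14.34]
[591.4  386.24 208.17] [-7.69 -1.87 15.07]
```

```bash
python3 -m jog '[{"fingers":0,"travel":[0,0,0.015],"twist":0},{"fingers":0,"travel":[0,0,0],"twist":0},{"fingers":0,"travel":[0,0,0],"twist":0}]' >/dev/null; python3 ok.py; python3 -m jog '[{"fingers":0,"travel":[0,0,0],"twist":0},{"fingers":0,"travel":[0,0,0],"twist":0},{"fingers":0,"travel":[0,0,0],"twist":0}]' >/dev/null; python3 ok.py
python3 - <<'E'
from h import *
t=eyes.grab_frame("top");s=eyes.grab_frame("side"); q=state(); print(q["force"],abs(q["qd"]).max())
crop(s,210,180,300,280,6,"pics/s20.png")
E
```

```text
[591.42 386.2  208.08] [-7.79 -2.89 15.48]
[591.42 386.25 208.09] [-7.75 -2.27 15.46]
[-6.60389612 -2.75459869 16.26819377] 0.001534291288854934
```

View pics/s20.png

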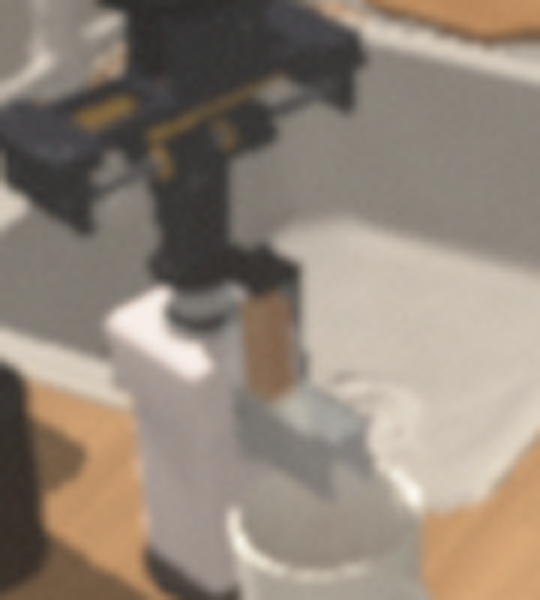

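```bash
python3 -m jog '[{"fingers":0,"travel":[0,0,-0.1],"twist":0},{"fingers":0,"travel":[0,0,-0.3],"twist":0},{"fingers":0,"travel":[0,0,-0.4],"twist":0},{"fingers":0,"travel":[0,0,-0.4],"twist":0},{"fingers":0,"travel":[0,0,-0.4],"twist":0}]'
python3 -m jog '[{"fingers":0,"travel":[0,0,-0.4],"twist":0},{"fingers":0,"travel":[0,0,-0.4],"twist":0},{"fingers":0,"travel":[0,0,-0.6],"twist":0},{"fingers":0,"travel":[0,0,-0.8],"twist":0},{"fingers":0,"travel":[0,0,-1],"twist":0}]'
python3 -m jog '[{"fingers":0,"travel":[0.3,-0.6,-0.5],"twist":0},{"fingers":0,"travel":[0.3,-1,0],"twist":0},{"fingers":0,"travel":[0.3,-1,0],"twist":0},{"fingers":0,"travel":[0.3,-1,0],"twist":0},{"fingers":0,"travel":[0.3,-1,0],"twist":0}]'
python3 -m jog '[{"fingers":0,"travel":[0.3,-1,0],"twist":0},{"fingers":0,"travel":[0.3,-1,0],"twist":0},{"fingers":0,"travel":[0.3,-1,0],"twist":0},{"fingers":0,"travel":[0.3,-0.6,0],"twist":0},{"fingers":0,"travel":[0,0,0],"twist":0}]'
python3 - <<'E'
from h import *
t=eyes.grab_frame("top");s=eyes.grab_frame("side"); q=state(); print(q["t"],q["force"],q["eef_pos"])
crop(s,190,180,310,280,6,"pics/s21.png");crop(t,160,90,300,240,4,"pics/t21.png")
c=[500,412.5];a=np.linspace(0,2*np.pi,40)
P=np.vstack([np.c_[c[0]+49*np.cos(a),c[1]+49*np.sin(a),z+0*a] for z in(0,90)])
crop(t,210,150,280,220,8,"pics/t22.png",proj(t,P))
E
```

```text
t: 21.55
eef_pos: [591.6, 386.1, 238.5]
ee_rot: [[-0.954, 0.299, -0.0], [0.299, 0.954, 0.0], [0.0, 0.0, -1.0]]
force: [-0.8, 0.3, 2.0]
finger_gap: 0.001
t: 21.97
eef_pos: [591.6, 385.1, 301.8]
ee_rot: [[-0.954, 0.3, -0.001], [0.3, 0.954, -0.002], [0.001, -0.002, -1.0]]
force: [1.1, -0.0, 0.2]
finger_gap: 0.005
t: 22.38
eef_pos: [535.4, 305.8, 312.3]
ee_rot: [[-0.954, 0.3, 0.001], [0.3, 0.954, -0.0], [-0.001, -0.0, -1.0]]
force: [-0.4, 0.2, 0.7]
finger_gap: 0.001
t: 22.8
eef_pos: [490.4, 242.8, 312.6]
ee_rot: [[-0.953, 0.303, -0.0], [0.303, 0.953, -0.0], [0.0, -0.0, -1.0]]
force: [0.8, -0.8, 0.4]
finger_gap: 0.001
22.9 [ 0.34341496 -0.32123498  1.33801269] [491.59348538 245.68895519 312.50421723]
```

View pics/s21.png

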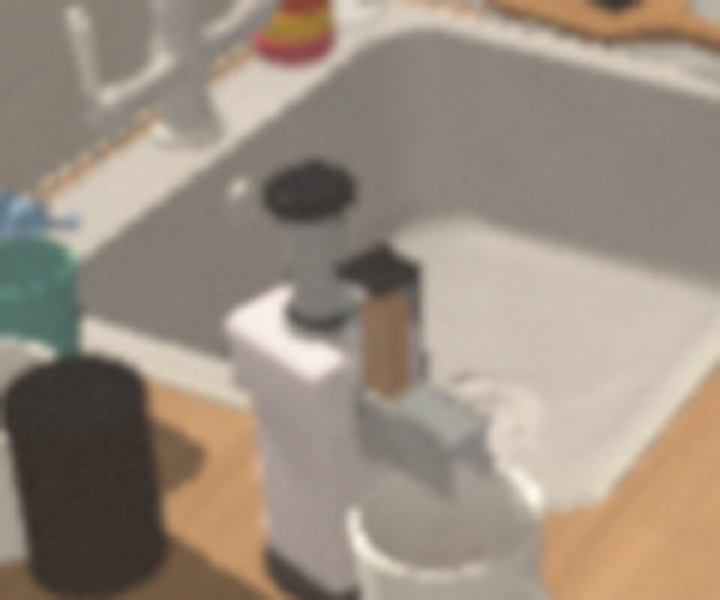

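View pics/t21.png

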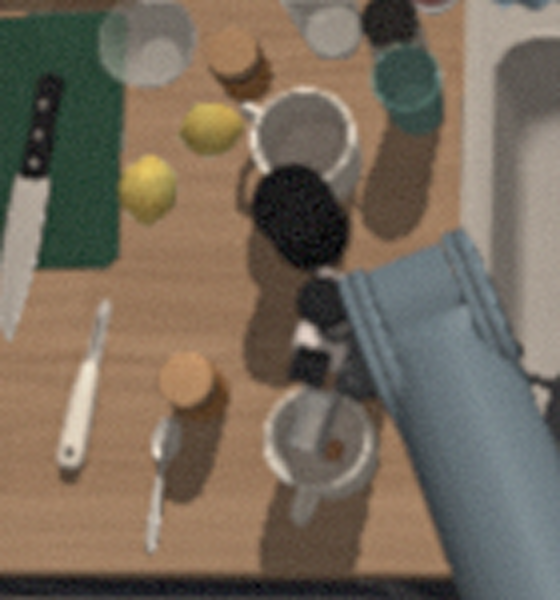

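View pics/t22.png

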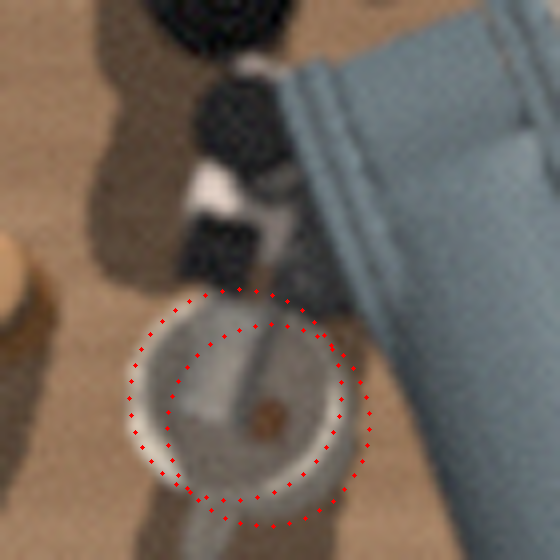

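Run:
```python
from cell import ticket, state
print(state()["t"]); print(ticket.sign_off())
```

```text
22.9
the job is handed in; nothing more can be done
None
```

The mug is upright under the spout with one sugar lump in it. The plunger is fully up again, and I handed the job in at 22.9 s of the 67 s allowed.

- **Mug choice:** two white mugs in the scene fit the description. I took the one on the drying mat, because the other was out of reach behind the black canister.
- **Placing:** I gripped the mug by its handle, carried it over, set it down and let go. My measurements put its axis about 3–5 mm from the spout point, against the 22 mm allowed. It had not moved when I looked again after the press.
- **Pressing:** I lowered the plunger in small steps until I felt the stop, at about 41–42 mm of stroke. I then held it still against the stop at about 15–16 N for more than 0.25 s. No reading passed 16.3 N, but there was also a sideways force of about 7–8 N.
- **Last pictures:** one brown lump is visible in the mug. The plunger cap is back at its original height. The honey jar, spoon and other nearby things look unmoved, and the arm touches nothing.
- **Disagreements:** the two cameras put the plunger about 6 mm apart, so I aimed in between. The side view showed the fingertips centred over the cap before I pressed. With the mug in its handle grip, the gripper read about 6 mm open, against the 8–10 mm given for the bar, but it held firmly.

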